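Raise the microscope stand

TASK

Get the microscope stand ready to be raised: first clear its foot by putting the red dust cap in the grey tray and stacking all the white specimen cases squarely, centred and lengthwise along the black rubber pad, in one column. Then slide every blue riser sleeve over the stand's upright spigot, one on top of another and each fully home, and finish with the brass collar slid over the topmost spigot. Leave the other things on the bench where they are.

Things in the scene. Friction and masses are not known exactly. Their poses are not given: they have to be found in the camera images.
- foot: Fixed white foot plate of the stand, 280 x 280 x 15 mm, sides along x and y; origin under its centre, z up. In its middle a black flange 60 mm across rises 20 mm above the plate and carries an upright steel spigot 32 mm across and 22 mm tall, its top 6 mm tapering to 20 mm.
- seat (a point): Centre of the flange's top face (35 mm above the bench), on the spigot's axis, z up. The first riser stands here; each riser home raises the seat for the next by 60 mm.
- riser0: Blue riser sleeve, upright (two or three are there, all alike): body 56 mm across, 60 mm tall, with a bore 36 mm wide and 30 mm deep in its underside; on its top a steel spigot 32 mm across, 22 mm tall, its top 6 mm tapering to 20 mm. 82 mm over all, 0.3 kg. Origin: centre of its underside, z up. Home: underside on the flange or on the body of the riser below.
- riser1: Blue riser sleeve, upright (two or three are there, all alike): body 56 mm across, 60 mm tall, with a bore 36 mm wide and 30 mm deep in its underside; on its top a steel spigot 32 mm across, 22 mm tall, its top 6 mm tapering to 20 mm. 82 mm over all, 0.3 kg. Origin: centre of its underside, z up. Home: underside on the flange or on the body of the riser below.
- riser2: Blue riser sleeve, upright (two or three are there, all alike): body 56 mm across, 60 mm tall, with a bore 36 mm wide and 30 mm deep in its underside; on its top a steel spigot 32 mm across, 22 mm tall, its top 6 mm tapering to 20 mm. 82 mm over all, 0.3 kg. Origin: centre of its underside, z up. Home: underside on the flange or on the body of the riser below.
- collar: Brass ring lying flat: 58 mm outside, 36 mm bore right through, 30 mm tall, 0.12 kg. Origin at the centre of its underside, z along the bore. Home: underside on the top riser's body, around its spigot.
- cap: Red plastic dust cap, at first over the foot's spigot: 54 mm in diameter, 38 mm tall, open below (bore 38 mm wide, 28 mm deep), 0.06 kg. Origin at the centre of its open underside, z up to its closed top. Lifts straight off.
- case0: White closed specimen case with a green panel on top (two or three of the three are there, all alike), at first lying on the foot plate beside the flange: 120 (x) x 64 (y) x 40 (z) mm, 0.2 kg. Origin at the centre of its underside, x lengthwise, z up.
- case1: White closed specimen case with a green panel on top (two or three of the three are there, all alike), at first lying on the foot plate beside the flange: 120 (x) x 64 (y) x 40 (z) mm, 0.2 kg. Origin at the centre of its underside, x lengthwise, z up.
- case2: White closed specimen case with a green panel on top (two or three of the three are there, all alike), at first lying on the foot plate beside the flange: 120 (x) x 64 (y) x 40 (z) mm, 0.2 kg. Origin at the centre of its underside, x lengthwise, z up.
- pad: Fixed black rubber pad, 150 (x) x 110 (y) x 8 (z) mm. Origin at the centre of its underside; top 8 mm above it; x lengthwise.
- tray: Fixed open grey tray, 130 x 130 mm and 18 mm high over all, walls and floor 5 mm thick. Origin at the centre of its underside.
- jar: Bystander: small jar, 50 mm across, 60 mm tall; origin at the centre of its underside.
- dish: Bystander: clear flat dish, 80 mm across, 16 mm tall; origin at the centre of its underside.
- brush: Bystander: brush lying on the bench along its x; origin under its middle.
- slides: Bystander: dark wooden slide box, 90 x 60 x 30 mm; origin at the centre of its underside.
Things that resemble listed ones, but are neither listed nor needed, are in the scene too. Leave any orange look-alike of the case1 alone.

How it is judged:
By the outcome, as a careful person would: the job done as asked, in the order asked, and still so for the second after the job is handed in, with the robot touching nothing.
Of case0, case1, case2 only 2 to 3 are there at a start; the rules pass over those that are not, and their reading is None.
Of riser0, riser1, riser2 only 2 to 3 are there at a start; the rules pass over those that are not, and their reading is None.
At some moment in a run one of collar may be knocked a few centimetres aside while the robot is not near it.
It also fails if it takes over 210 s, if anything falls off the work surface, if the arm or the gripper's body presses on something with over 40 N, if the wrist force passes 120 N, or if a joint passes its speed limit or range.

ROBOT

A 6-joint arm with a two-finger parallel gripper is mounted at the origin on the work surface. World frame = base frame: x ahead of the robot, y to its left, z up, the work surface at z = 0. Lengths are in mm, angles in rad, forces in N, time in s.
With the tool pointing down it reaches from about 300 to 750 mm from the base axis. Payload 8.5 kg.
Tool frame: the origin (TCP) lies at the very end of the fingers, on their centre line; the grasp point (between the pads) lies 19 mm behind it; z points along the fingers, y is the line along which they close (so a half turn about z gives the same grasp; the last joint's range is limited). The gripper opens to 88 mm and grips with 3 to 60 N. Pads are 18 mm wide; open, the fingers measure 123 mm over their backs; the gripper's body (75 mm by 187 mm) begins 45 mm behind the grasp point.
Start: joints at [0.995, 0.381, 1.297, -0, 1.464, -0.215], TCP at [194.153, 514.573, 238.748] pointing down, gripper open.
Joint ranges: [-3.11, 3.11], [-0.89, 2.33], [0.22, 2.48], [-1.42, 4.56], [0.17, 2.85], [-2.88, 2.88]. Speed limits (rad/s): [2.39, 2.39, 3.14, 3.14, 3.14, 3.14].

INTERFACE

Orientations are given as a unit quaternion [w, x, y, z].
In Python, from rig import telemetry, viewer, job_done, spotter gives the robot as it stands.
- The arm moves only by the tool drive_tool, never from a script. Its argument "series" is a list of rows, each an object with "travel": the shift along the tool's x, y, z in units of 8 cm (1.0 is 8 cm), a list of three; "twist": the turn about the tool's z in units of 90 degrees (1.0 is 90 degrees); "jaw": the opening, from -1 (shut) to 1 (fully open). In form: [{"travel": [dx, dy, dz], "twist": twist, "jaw": jaw}, ...]. A call has 1 to 12 rows; each row is the pose to reach, as a shift and turn from the pose commanded when the call began, along the tool's axes at that moment; what a row does not reach only later rows make up. A row lasts 1/10 s, in which the tool goes at most 50 mm and 8.59 degrees, less where a joint would pass 70% of its speed; a pose out of reach is approached as far as the arm can. A call with a number of a shift or a turn outside -1 to 1 is refused whole. A call with a gripper value outside its range is refused whole. The fingers move at their own pace and stop on an object; "squeeze" is the grip in N (left out, the last holds). Time passes only in rows, so rows that repeat a pose let the fingers close. It gives the time, the measured TCP pose, the force, the opening and the grip force at its end, in the units of the state.
- telemetry.get_state(): the state, without advancing time (a new reading comes with each control period).
- viewer.get_image(name): name is "side" or "top"; returns (picture, depth): 400x640x3 uint8, red, green, blue; 400x640 float32, mm along the optical axis (not along the pixel's ray), 0 where there is no reading.
- viewer.calibration(name): a dict with "vfov" (degrees; the focal length in pixels is half the picture's height over the tangent of half this angle, whatever the lens; pixels are square), "cx", "cy" (the principal point, pixels), "world_to_cam" (4x4, takes a point from world to camera coordinates). Camera axes: x right, y down, z forward; pixel columns grow to the right and rows downward; lengths in mm; the calibration is good to about 2 mm. A picture is of the moment at which its call begins. calibration takes no time and is no camera call.
- job_done(): hands the job in; it is judged then, once.
Trained networks look in the newest picture that a camera, given by its name, has taken for a name from the list of things; names that differ only in an ending like _2 or _b are one class to them, and where a whole thing is asked for, a point or a joint stands for the part that bears it (a point fixed in the world has none). Each returns a list of dicts, best first, with "confidence" (0 to 1); they miss things now and then, are a little off and sometimes report something else, mostly with a low value. They report only what shows in the picture. A call takes as long as a camera call. They do not tell look-alikes from the thing itself.
- spotter.masks_of(name, camera): "pixels" (400x640 bool, what is visible of it) and "location" ([column, row] in pixels, amid what is visible of it).
- spotter.mark_of(name, camera): "location" ([column, row] in pixels: a listed point, or the origin of a listed thing).
The state is a dict: "time": time; "joint_pos": joint angles; "joint_vel": joint speeds; "tau": joint torques, N m; "eef_pos": TCP position; "tcp_rot": TCP orientation; "contact_force": force on the tool from outside, world axes, zero at the start; "ft_torque": the same for the moment, N m; "width": finger opening in mm; "finger_force": force on a finger pad.
Only numpy, scipy, OpenCV 4.12 (cv2) and the standard library are available. Lean on these libraries where they do the work, as an engineer would, in place of code of your own. Each camera call takes 0.05 s, during which the arm holds its last target. There are 200 camera calls.

## Working session

There is one attempt and no reset: what is moved stays moved. The work goes in short steps, Python scripts to look and compute and a tool call to move; the robot and the scene stay as the last step left them, time stands still between calls to the robot, and variables do not carry over. Pictures are saved under pics/ and viewed, at most 14 in all, crops included, and the job is handed in when it is done.

Besides the shell and the picture viewer there is one more tool, called after "Call:" as name(argument=value, ...) on one line, values as JSON. drive_tool: Moves the arm, as the interface text tells. Its arguments: {"type":"object","properties":{"series":{"type":"array","items":{"type":"object","properties":{"travel":{"type":"array","items":{"type":"number","minimum":-1,"maximum":1}},"twist":{"type":"number","minimum":-1,"maximum":1},"jaw":{"type":"number"}}}},"squeeze":{"type":"number"}},"required":["series"]}

```bash
mkdir -p pics; ls; cat > h.py <<'E'
import numpy as np, cv2
from rig import telemetry, viewer, spotter
def cal(n):
    c=viewer.calibration(n); f=200/np.tan(np.radians(c["vfov"])/2); return f,c["cx"],c["cy"],np.array(c["world_to_cam"])
def grab(n,save=None):
    im,d=viewer.get_image(n)
    if save: cv2.imwrite("pics/"+save,im[:,:,::-1])
    return im,d
def cloud(n,d):
    f,cx,cy,T=cal(n); v,u=np.mgrid[0:400,0:640]
    P=np.stack([(u-cx)/f*d,(v-cy)/f*d,d,np.ones_like(d)],-1)
    W=P@np.linalg.inv(T).T; W=W[...,:3]; W[d<=0]=np.nan; return W
def proj(n,p):
    f,cx,cy,T=cal(n); q=T@np.r_[p,1]; return np.array([f*q[0]/q[2]+cx,f*q[1]/q[2]+cy])
E
cat > a.py <<'E'
from h import *
s=telemetry.get_state(); print(s)
for n in("top","side"):
    im,d=grab(n,n+"0.png"); W=cloud(n,d); np.savez(n+"0.npz",im=im,d=d,W=W)
    print(n,viewer.calibration(n))
    for k in["foot","riser0","collar","cap","case0","pad","tray","jar","dish","brush","slides"]:
        for m in spotter.masks_of(k,n):
            p=m["pixels"]; w=W[p]; w=w[~np.isnan(w[:,0])]
            if len(w)<5: continue
            zt=np.percentile(w[:,2],95); t=w[w[:,2]>zt-6]
            r=cv2.minAreaRect(t[:,:2].astype(np.float32))
            print(k,round(m["confidence"],2),np.round(m["location"]),p.sum(),"ztop",round(zt),"med",np.round(np.median(t,0)),"rect",np.round(r[0]),np.round(r[1]),round(r[2],1))
E
python3 a.py
```

```text
pics
{'time': 0.0, 'joint_pos': array([ 9.94682516e-01,  3.81227625e-01,  1.29827202e+00, -2.16846784e-05,
        1.46359016e+00, -2.15259550e-01]), 'joint_vel': array([-0.00116074,  0.00046892, -0.00163563,  0.0009911 ,  0.00156449,
       -0.00043165]), 'tau': array([ 2.78238149e-04, -4.37922192e+01, -2.24552125e+01,  7.13746157e-02,
        3.52395640e-02, -6.05469927e-05]), 'eef_pos': array([194.01942741, 514.34005015, 238.11698663]), 'tcp_rot': array([-2.78587451e-04,  1.79448587e-01,  9.83767068e-01, -6.94892811e-04]), 'contact_force': array([ 0.35545651, -0.16064156,  0.40060244]), 'ft_torque': array([-0.01486029, -0.02424364,  0.019977  ]), 'finger_force': 0.0, 'width': 88.0631570660933}
top {'vfov': 51.79549072435019, 'cx': 315.17755393755766, 'cy': 202.18069797213366, 'world_to_cam': array([[-2.89921542e-03, -9.99905533e-01, -1.34357556e-02,
        -8.28990313e+00],
       [-9.93216957e-01,  4.44108358e-03, -1.16191018e-01,
         5.19789587e+02],
       [ 1.16239711e-01,  1.30077575e-02, -9.93136007e-01,
         1.22184355e+03],
       [ 0.00000000e+00,  0.00000000e+0
[... 3338 characters left out ...]
3688 ztop 18 med [397. 301.  18.] rect [422. 393.] [130. 225.] 1.2
tray 0.48 [310. 184.] 1338 ztop 58 med [524. -97.  56.] rect [ 525. -101.] [ 66. 118.] 81.7
jar 0.78 [377. 161.] 443 ztop 62 med [ 354. -192.   61.] rect [ 355. -195.] [40. 41.] 86.1
jar 0.22 [220. 182.] 673 ztop 19 med [ 761. -138.   17.] rect [ 762. -140.] [78. 80.] 49.3
dish 0.24 [296. 114.] 522 ztop 82 med [ 582. -398.   81.] rect [ 581. -401.] [31. 24.] 39.2
brush 0.76 [399. 299.] 1477 ztop 22 med [324. 210.  19.] rect [349. 200.] [ 44. 197.] 69.2
brush 0.28 [191. 272.] 1334 ztop 32 med [773. 148.  30.] rect [773. 147.] [91. 62.] 5.7
slides 0.82 [190. 272.] 1340 ztop 32 med [773. 149.  30.] rect [773. 147.] [91. 62.] 5.7
```

```bash
python3 -c "
import cv2
a=cv2.imread('pics/top0.png');b=cv2.imread('pics/side0.png')
cv2.imwrite('pics/topc.png',cv2.resize(a[95:330,170:480],(790,599),interpolation=cv2.INTER_CUBIC))
cv2.imwrite('pics/sidec.png',cv2.resize(b[60:250,180:440],(790,577),interpolation=cv2.INTER_CUBIC))"
```

```text
(no output)
```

View pics/topc.png

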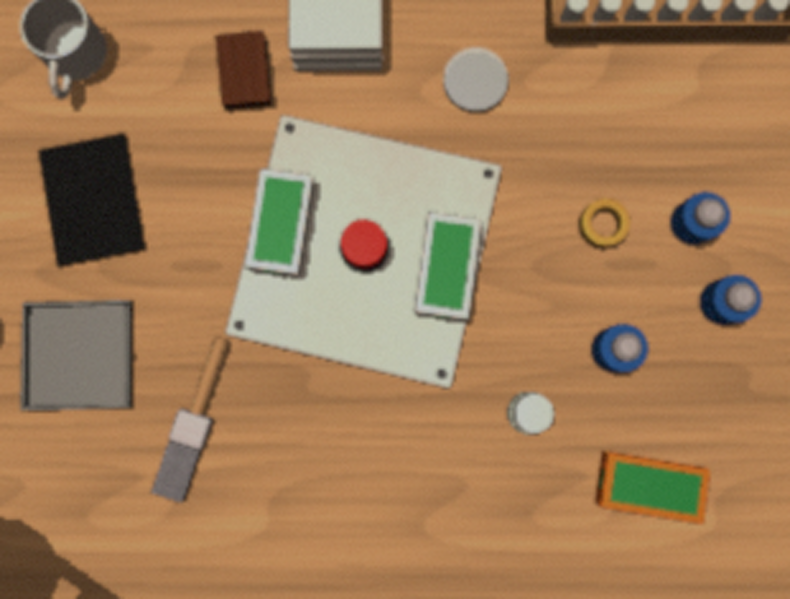

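View pics/sidec.png

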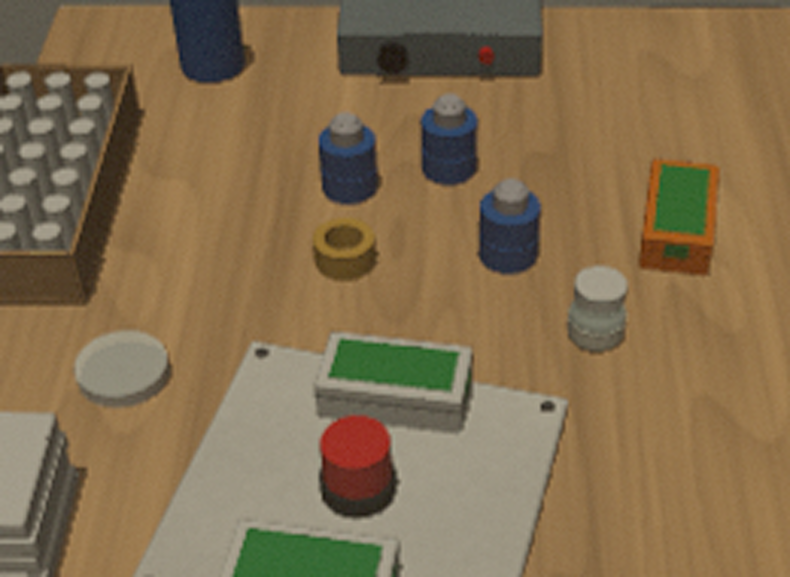

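The top view shows two white cases (case0 at px 277,184 and 347,199). The look-alike at px 426,288 is orange and stays. There are three blue risers (px 416,232; 446,180; about 460,212), the collar (409,178), the red cap on the foot (313,188), the pad (209,174) and the tray (200,236). The blue cylinder at the rear edge of the side view is not a riser.

I'll align the tool with the world axes first, then go to the cap.

Call:
drive_tool(series=[{"travel": [0, 0, 0], "twist": -0.23, "jaw": 0.5}, {"travel": [0, 0, 0], "twist": -0.23, "jaw": 0.5}, {"travel": [0, 0, 0], "twist": -0.23, "jaw": 0.5}, {"travel": [0, 0, 0], "twist": -0.23, "jaw": 0.5}], squeeze=20)

```text
time: 1.6
eef_pos: [194.2, 514.6, 238.7]
tcp_rot: [0.0, -0.0, 1.0, 0.0]
contact_force: [0.2, -0.4, -0.3]
width: 65.9
finger_force: 0.0
```

Call:
drive_tool(series=[{"travel": [-0.637, -0.923, 0.214], "twist": 0, "jaw": 0.5}, {"travel": [-0.637, -0.923, 0.214], "twist": 0, "jaw": 0.5}, {"travel": [-0.637, -0.923, 0.214], "twist": 0, "jaw": 0.5}])

```text
time: 1.9
eef_pos: [246.7, 437.9, 220.9]
tcp_rot: [-0.0, 0.003, 1.0, -0.001]
contact_force: [0.5, -0.3, -0.2]
width: 65.8
finger_force: 0.0
```

Call:
drive_tool(series=[{"travel": [-0.637, -0.923, 0.214], "twist": 0, "jaw": 0.5}, {"travel": [-0.637, -0.923, 0.214], "twist": 0, "jaw": 0.5}, {"travel": [-0.637, -0.923, 0.214], "twist": 0, "jaw": 0.5}, {"travel": [-0.637, -0.923, 0.214], "twist": 0, "jaw": 0.5}, {"travel": [-0.637, -0.923, 0.214], "twist": 0, "jaw": 0.5}, {"travel": [-0.637, -0.923, 0.214], "twist": 0, "jaw": 0.5}])

```text
time: 2.5
eef_pos: [295.6, 367.9, 204.8]
tcp_rot: [0.0, -0.001, 1.0, 0.0]
contact_force: [0.7, 0.1, 0.5]
width: 65.7
finger_force: 0.0
```

Call:
drive_tool(series=[{"travel": [-0.637, -0.923, 0.214], "twist": 0, "jaw": 0.5}, {"travel": [-0.637, -0.923, 0.214], "twist": 0, "jaw": 0.5}, {"travel": [-0.637, -0.923, 0.214], "twist": 0, "jaw": 0.5}])

```text
time: 2.8
eef_pos: [348.5, 291.2, 186.7]
tcp_rot: [-0.0, 0.001, 1.0, -0.001]
contact_force: [-0.6, 0.4, 0.2]
width: 66.8
finger_force: 0.0
```

Call:
drive_tool(series=[{"travel": [-0.637, -0.923, 0.214], "twist": 0, "jaw": 0.5}, {"travel": [-0.637, -0.923, 0.214], "twist": 0, "jaw": 0.5}, {"travel": [-0.637, -0.923, 0.214], "twist": 0, "jaw": 0.5}])

```text
time: 3.1
eef_pos: [399.8, 217.7, 169.7]
tcp_rot: [-0.0, 0.001, 1.0, -0.0]
contact_force: [-0.3, 0.6, -0.4]
width: 65.9
finger_force: 0.0
```

Call:
drive_tool(series=[{"travel": [-0.637, -0.923, 0.214], "twist": 0, "jaw": 0.5}, {"travel": [-0.637, -0.923, 0.214], "twist": 0, "jaw": 0.5}, {"travel": [-0.637, -0.923, 0.214], "twist": 0, "jaw": 0.5}])

```text
time: 3.4
eef_pos: [450.9, 144.1, 152.6]
tcp_rot: [0.0, 0.001, 1.0, -0.0]
contact_force: [0.0, 0.5, 0.8]
width: 66.3
finger_force: 0.0
```

Call:
drive_tool(series=[{"travel": [-0.637, -0.923, 0.214], "twist": 0, "jaw": 0.5}, {"travel": [-0.637, -0.923, 0.214], "twist": 0, "jaw": 0.5}, {"travel": [-0.637, -0.923, 0.214], "twist": 0, "jaw": 0.5}])

```text
time: 3.7
eef_pos: [501.9, 70.6, 135.5]
tcp_rot: [0.0, 0.001, 1.0, -0.0]
contact_force: [-0.8, 0.4, -0.5]
width: 66.1
finger_force: 0.0
```

Call:
drive_tool(series=[{"travel": [-0.637, -0.923, 0.214], "twist": 0, "jaw": 0.5}, {"travel": [-0.637, -0.923, 0.214], "twist": 0, "jaw": 0.5}, {"travel": [-0.637, -0.923, 0.214], "twist": 0, "jaw": 0.5}, {"travel": [-0.637, -0.923, 0.214], "twist": 0, "jaw": 0.5}, {"travel": [-0.637, -0.923, 0.214], "twist": 0, "jaw": 0.5}, {"travel": [-0.637, -0.923, 0.214], "twist": 0, "jaw": 0.5}, {"travel": [-0.637, -0.923, 0.214], "twist": 0, "jaw": 0.5}])

```text
time: 4.4
eef_pos: [550.8, -1.0, 119.3]
tcp_rot: [0.0, -0.001, 1.0, 0.0]
contact_force: [-0.6, -0.2, -0.6]
width: 66.2
finger_force: 0.0
```

Call:
drive_tool(series=[{"travel": [0, 0, 0.4], "twist": 0, "jaw": 0.5}, {"travel": [0, 0, 0.7], "twist": 0, "jaw": 0.5}, {"travel": [0, 0, 0.925], "twist": 0, "jaw": 0.5}, {"travel": [0, 0, 0.925], "twist": 0, "jaw": 0.5}, {"travel": [0, 0, 0.925], "twist": 0, "jaw": -0.2}, {"travel": [0, 0, 0.925], "twist": 0, "jaw": -0.2}, {"travel": [0, 0, 0.925], "twist": 0, "jaw": -0.2}, {"travel": [0, 0, 0.925], "twist": 0, "jaw": -0.2}, {"travel": [0, 0, 0.925], "twist": 0, "jaw": -0.2}], squeeze=15)

```text
time: 5.3
eef_pos: [551.7, -2.1, 46.0]
tcp_rot: [0.001, -0.0, 1.0, -0.0]
contact_force: [-0.9, 0.7, 6.6]
width: 53.2
finger_force: 15.1
```

Call:
drive_tool(series=[{"travel": [0, 0, -0.25], "twist": 0, "jaw": -0.2}, {"travel": [0, 0, -0.5], "twist": 0, "jaw": -0.2}, {"travel": [0, 0, -0.8], "twist": 0, "jaw": -0.2}, {"travel": [0, 0, -0.8], "twist": 0, "jaw": -0.2}])

```text
time: 5.7
eef_pos: [552.4, -2.4, 111.6]
tcp_rot: [0.003, -0.0, 1.0, -0.001]
contact_force: [-0.4, 0.3, -0.7]
width: 52.8
finger_force: 15.3
```

Call:
drive_tool(series=[{"travel": [0.316, 0.865, 0], "twist": 0, "jaw": -0.2}, {"travel": [0.316, 0.865, 0], "twist": 0, "jaw": -0.2}, {"travel": [0.316, 0.865, 0], "twist": 0, "jaw": -0.2}])

```text
time: 6.0
eef_pos: [524.2, 69.3, 108.0]
tcp_rot: [-0.001, -0.002, 1.0, 0.0]
contact_force: [-0.8, 0.1, 0.3]
width: 52.7
finger_force: 15.3
```

Call:
drive_tool(series=[{"travel": [0.316, 0.865, 0], "twist": 0, "jaw": -0.2}, {"travel": [0.316, 0.865, 0], "twist": 0, "jaw": -0.2}, {"travel": [0.316, 0.865, 0], "twist": 0, "jaw": -0.2}])

```text
time: 6.3
eef_pos: [499.5, 137.7, 108.2]
tcp_rot: [-0.001, -0.002, 1.0, 0.0]
contact_force: [0.1, -0.7, -0.9]
width: 53.3
finger_force: 15.3
```

Call:
drive_tool(series=[{"travel": [0.316, 0.865, 0], "twist": 0, "jaw": -0.2}, {"travel": [0.316, 0.865, 0], "twist": 0, "jaw": -0.2}, {"travel": [0.316, 0.865, 0], "twist": 0, "jaw": -0.2}])

```text
time: 6.6
eef_pos: [474.9, 206.2, 108.4]
tcp_rot: [-0.0, -0.001, 1.0, -0.0]
contact_force: [0.2, 0.6, -1.5]
width: 52.8
finger_force: 15.3
```

Call:
drive_tool(series=[{"travel": [0.316, 0.865, 0], "twist": 0, "jaw": -0.2}, {"travel": [0.316, 0.865, 0], "twist": 0, "jaw": -0.2}, {"travel": [0.316, 0.865, 0], "twist": 0, "jaw": -0.2}])

```text
time: 6.9
eef_pos: [450.1, 275.1, 108.5]
tcp_rot: [0.0, -0.001, 1.0, -0.0]
contact_force: [-0.4, -0.4, -1.1]
width: 53.0
finger_force: 15.3
```

Call:
drive_tool(series=[{"travel": [0.316, 0.865, 0.2], "twist": 0, "jaw": -0.2}, {"travel": [0.316, 0.865, 0.2], "twist": 0, "jaw": -0.2}, {"travel": [0.316, 0.865, 0.2], "twist": 0, "jaw": -0.2}, {"travel": [0.316, 0.865, 0.2], "twist": 0, "jaw": -0.2}, {"travel": [0.316, 0.865, 0.2], "twist": 0, "jaw": -0.2}, {"travel": [0.316, 0.865, 0.2], "twist": 0, "jaw": -0.2}])

```text
time: 7.5
eef_pos: [425.5, 342.5, 93.1]
tcp_rot: [0.0, 0.001, 1.0, -0.0]
contact_force: [0.0, 0.2, -1.1]
width: 53.1
finger_force: 15.3
```

Call:
drive_tool(series=[{"travel": [0, 0, 0.4], "twist": 0, "jaw": -0.2}, {"travel": [0, 0, 0.7], "twist": 0, "jaw": -0.2}, {"travel": [0, 0, 0.85], "twist": 0, "jaw": -0.2}, {"travel": [0, 0, 0.94], "twist": 0, "jaw": -0.2}, {"travel": [0, 0, 0.94], "twist": 0, "jaw": -0.2}, {"travel": [0, 0, 0.94], "twist": 0, "jaw": -0.2}, {"travel": [0, 0, 0.94], "twist": 0, "jaw": 0.45}, {"travel": [0, 0, 0.94], "twist": 0, "jaw": 0.45}, {"travel": [0, 0, 0.94], "twist": 0, "jaw": 0.45}, {"travel": [0, 0, 0.94], "twist": 0, "jaw": 0.45}])

```text
time: 8.5
eef_pos: [424.6, 343.9, 18.0]
tcp_rot: [0.0, -0.0, 1.0, 0.0]
contact_force: [0.3, 0.7, 0.1]
width: 64.3
finger_force: 0.0
```

Call:
drive_tool(series=[{"travel": [0, 0, -0.3], "twist": 0, "jaw": 0.45}, {"travel": [0, 0, -0.6], "twist": 0, "jaw": 0.45}, {"travel": [0, 0, -1], "twist": 0, "jaw": 1}, {"travel": [0, 0, -1], "twist": 0, "jaw": 1}])

```text
time: 8.9
eef_pos: [426.0, 344.7, 101.4]
tcp_rot: [0.003, -0.0, 1.0, 0.002]
contact_force: [-0.2, 0.1, -0.8]
width: 77.8
finger_force: 0.0
```

Call:
drive_tool(series=[{"travel": [-0.483, -0.769, 0], "twist": 0, "jaw": 1}, {"travel": [-0.483, -0.769, 0], "twist": 0, "jaw": 1}, {"travel": [-0.483, -0.769, 0], "twist": 0, "jaw": 1}])

```text
time: 9.2
eef_pos: [464.4, 280.3, 97.2]
tcp_rot: [-0.0, 0.001, 1.0, -0.0]
contact_force: [-0.4, 0.7, -0.2]
width: 87.9
finger_force: 0.0
```

Call:
drive_tool(series=[{"travel": [-0.483, -0.769, 0], "twist": 0, "jaw": 1}, {"travel": [-0.483, -0.769, 0], "twist": 0, "jaw": 1}, {"travel": [-0.483, -0.769, 0], "twist": 0, "jaw": 1}])

```text
time: 9.5
eef_pos: [502.7, 219.5, 97.2]
tcp_rot: [-0.0, 0.001, 1.0, -0.0]
contact_force: [-0.6, -0.2, 0.6]
width: 88.2
finger_force: 0.0
```

Call:
drive_tool(series=[{"travel": [-0.483, -0.769, 0], "twist": 0, "jaw": 1}, {"travel": [-0.483, -0.769, 0], "twist": 0, "jaw": 1}, {"travel": [-0.483, -0.769, 0], "twist": 0, "jaw": 1}])

```text
time: 9.8
eef_pos: [541.1, 158.7, 97.2]
tcp_rot: [-0.0, 0.001, 1.0, 0.0]
contact_force: [-0.0, -0.0, -0.9]
width: 88.3
finger_force: 0.0
```

Call:
drive_tool(series=[{"travel": [-0.483, -0.769, 0], "twist": 0.089, "jaw": 1}, {"travel": [-0.483, -0.769, 0], "twist": 0.089, "jaw": 1}, {"travel": [-0.483, -0.769, 0], "twist": 0.089, "jaw": 1}, {"travel": [-0.483, -0.769, 0], "twist": 0.089, "jaw": 1}, {"travel": [-0.483, -0.769, 0], "twist": 0.089, "jaw": 1}, {"travel": [-0.483, -0.769, 0], "twist": 0.089, "jaw": 1}, {"travel": [-0.483, -0.769, 0], "twist": 0.089, "jaw": 1}])

```text
time: 10.5
eef_pos: [578.8, 98.7, 97.8]
tcp_rot: [-0.0, 0.069, 0.998, 0.0]
contact_force: [-0.0, -0.0, 0.5]
width: 88.0
finger_force: 0.0
```

Call:
drive_tool(series=[{"travel": [0, 0, 0.4], "twist": 0, "jaw": 1}, {"travel": [0, 0, 0.7], "twist": 0, "jaw": 1}, {"travel": [0, 0, 0.91], "twist": 0, "jaw": 1}, {"travel": [0, 0, 0.91], "twist": 0, "jaw": 1}, {"travel": [0, 0, 0.91], "twist": 0, "jaw": 0}, {"travel": [0, 0, 0.91], "twist": 0, "jaw": 0}, {"travel": [0, 0, 0.91], "twist": 0, "jaw": 0}, {"travel": [0, 0, 0.91], "twist": 0, "jaw": 0}, {"travel": [0, 0, 0.91], "twist": 0, "jaw": 0}, {"travel": [0, 0, 0.91], "twist": 0, "jaw": 0}], squeeze=25)

```text
time: 11.5
eef_pos: [579.7, 97.8, 25.9]
tcp_rot: [0.001, 0.07, 0.998, 0.0]
contact_force: [-0.5, 0.6, 7.0]
width: 64.1
finger_force: 25.0
```

Call:
drive_tool(series=[{"travel": [0, 0, -0.2], "twist": 0, "jaw": 0}, {"travel": [0, 0, -0.6], "twist": 0, "jaw": 0}, {"travel": [0, 0, -1], "twist": -0.089, "jaw": 0}, {"travel": [0, 0, -1], "twist": -0.089, "jaw": 0}, {"travel": [0, 0, -1], "twist": -0.089, "jaw": 0}, {"travel": [0, 0, -1], "twist": -0.089, "jaw": 0}, {"travel": [0, 0, -1], "twist": -0.089, "jaw": 0}])

```text
time: 12.2
eef_pos: [578.5, 97.8, 103.3]
tcp_rot: [-0.002, 0.0, 1.0, 0.0]
contact_force: [0.7, 0.4, -2.5]
width: 63.9
finger_force: 25.0
```

Call:
drive_tool(series=[{"travel": [-0.153, 0.983, 0], "twist": 0, "jaw": 0}, {"travel": [-0.153, 0.983, 0], "twist": 0, "jaw": 0}, {"travel": [-0.153, 0.983, 0], "twist": 0, "jaw": 0}])

```text
time: 12.5
eef_pos: [591.1, 179.7, 103.6]
tcp_rot: [-0.001, -0.002, 1.0, 0.0]
contact_force: [0.2, -0.6, -2.8]
width: 63.5
finger_force: 25.0
```

Call:
drive_tool(series=[{"travel": [-0.153, 0.983, 0], "twist": 0, "jaw": 0}, {"travel": [-0.153, 0.983, 0], "twist": 0, "jaw": 0}, {"travel": [-0.153, 0.983, 0], "twist": 0, "jaw": 0}])

```text
time: 12.8
eef_pos: [603.2, 257.9, 103.6]
tcp_rot: [-0.001, -0.002, 1.0, 0.0]
contact_force: [-0.6, -1.1, -3.5]
width: 63.4
finger_force: 25.0
```

Call:
drive_tool(series=[{"travel": [-0.153, 0.983, 0], "twist": 0, "jaw": 0}, {"travel": [-0.153, 0.983, 0], "twist": -0.124, "jaw": 0}, {"travel": [-0.153, 0.983, 0], "twist": -0.124, "jaw": 0}, {"travel": [-0.153, 0.983, 0], "twist": -0.124, "jaw": 0}, {"travel": [-0.153, 0.983, 0], "twist": -0.124, "jaw": 0}, {"travel": [-0.153, 0.983, 0], "twist": -0.124, "jaw": 0}, {"travel": [-0.153, 0.983, 0], "twist": -0.124, "jaw": 0}, {"travel": [-0.153, 0.983, 0], "twist": -0.124, "jaw": 0}])

```text
time: 13.6
eef_pos: [615.9, 333.3, 105.0]
tcp_rot: [0.0, -0.097, 0.995, -0.0]
contact_force: [0.0, -0.2, -2.6]
width: 63.6
finger_force: 25.0
```

Call:
drive_tool(series=[{"travel": [0, 0, 0.4], "twist": 0, "jaw": 0}, {"travel": [0, 0, 0.6], "twist": 0, "jaw": 0}, {"travel": [0, 0, 0.8], "twist": 0, "jaw": 0}, {"travel": [0, 0, 0.8], "twist": 0, "jaw": 0}, {"travel": [0, 0, 0.8], "twist": 0, "jaw": 0}])

```text
time: 14.1
eef_pos: [616.1, 333.7, 41.4]
tcp_rot: [0.0, -0.097, 0.995, 0.0]
contact_force: [0.2, 0.4, -1.8]
width: 63.5
finger_force: 25.0
```

```bash
cat > m.py <<'E'
from h import *
import sys
# white-case outline: white/green pixels in a height band near a place
def case(n,c,zt,R=90):
    im,d=grab(n); W=cloud(n,d)
    m=(abs(W[...,2]-zt)<5)&(np.hypot(W[...,0]-c[0],W[...,1]-c[1])<R)
    hsv=cv2.cvtColor(im,cv2.COLOR_RGB2HSV)
    g=m&(hsv[...,1]>100)&(abs(hsv[...,0].astype(int)-65)<20)
    for nm,k in(("all",m),("green",g)):
        if k.sum()<20: print(n,nm,"none");continue
        r=cv2.minAreaRect(W[k][:,:2].astype(np.float32)); print(n,nm,np.round(r[0],1),np.round(r[1],1),round(r[2],1),k.sum(),round(np.nanmedian(W[k][:,2]),1))
if __name__=="__main__":
    print(telemetry.get_state()["eef_pos"])
    for n in("top","side"): case(n,[float(sys.argv[1]),float(sys.argv[2])],float(sys.argv[3]))
E
python3 m.py 616 333 71; python3 -c "
from h import *
grab('side','s1.png')"
```

```text
[616.0787143  333.70591943  41.41139622]
top all [622.3 308. ] [118.3  10.6] 11.0 54 69.6
top green none
side all [615.5 335. ] [120.8  64.9] 10.5 1339 71.8
side green [611.  332.7] [111.   45.3] 10.8 703 72.1
```

View pics/s1.png

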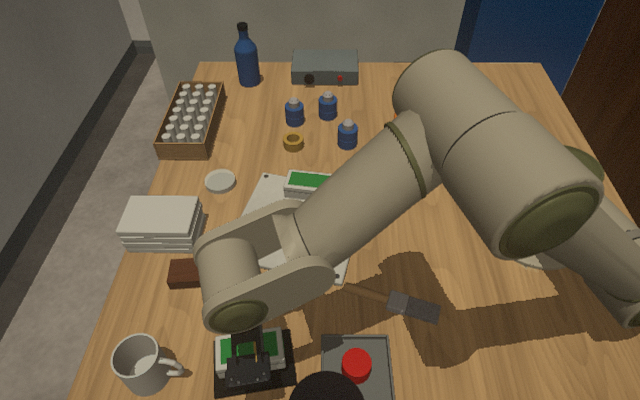

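The picture shows the cap in the tray (356,365) and the held case centred over the pad (250,355). The side measurement agrees to about 1 mm. I'll lower and release it, then fetch the second case.

Call:
drive_tool(series=[{"travel": [0, 0, 0.15], "twist": 0, "jaw": 0}, {"travel": [0, 0, 0.24], "twist": 0, "jaw": 0}, {"travel": [0, 0, 0.284], "twist": 0, "jaw": 0}, {"travel": [0, 0, 0.284], "twist": 0, "jaw": 0}, {"travel": [0, 0, 0.284], "twist": 0, "jaw": 0}, {"travel": [0, 0, 0.284], "twist": 0, "jaw": 0}, {"travel": [0, 0, 0.284], "twist": 0, "jaw": 1}, {"travel": [0, 0, 0.284], "twist": 0, "jaw": 1}, {"travel": [0, 0, 0.284], "twist": 0, "jaw": 1}, {"travel": [0, 0, 0.284], "twist": 0, "jaw": 1}])

```text
time: 15.25
eef_pos: [615.9, 333.7, 18.0]
tcp_rot: [-0.0, -0.097, 0.995, -0.0]
contact_force: [0.6, -0.2, 0.1]
width: 87.8
finger_force: 0.0
```

Call:
drive_tool(series=[{"travel": [0, 0, -0.4], "twist": 0, "jaw": 1}, {"travel": [0, 0, -1], "twist": 0.124, "jaw": 1}, {"travel": [0, 0, -1], "twist": 0.124, "jaw": 1}, {"travel": [0, 0, -1], "twist": 0.124, "jaw": 1}, {"travel": [0, 0, -1], "twist": 0.124, "jaw": 1}])

```text
time: 15.75
eef_pos: [615.3, 333.6, 97.1]
tcp_rot: [-0.001, -0.001, 1.0, -0.0]
contact_force: [-0.0, -0.1, 0.2]
width: 88.0
finger_force: 0.0
```

Call:
drive_tool(series=[{"travel": [0.188, -0.905, 0], "twist": 0, "jaw": 1}, {"travel": [0.188, -0.905, 0], "twist": 0, "jaw": 1}, {"travel": [0.188, -0.905, 0], "twist": 0, "jaw": 1}])

```text
time: 16.05
eef_pos: [600.2, 258.6, 97.0]
tcp_rot: [-0.002, 0.001, 1.0, -0.001]
contact_force: [0.2, -0.1, 0.4]
width: 87.8
finger_force: 0.0
```

Call:
drive_tool(series=[{"travel": [0.188, -0.905, 0], "twist": 0, "jaw": 1}, {"travel": [0.188, -0.905, 0], "twist": 0, "jaw": 1}, {"travel": [0.188, -0.905, 0], "twist": 0, "jaw": 1}])

```text
time: 16.35
eef_pos: [585.5, 187.2, 97.4]
tcp_rot: [-0.001, 0.001, 1.0, -0.0]
contact_force: [0.7, 0.2, 0.2]
width: 87.8
finger_force: 0.0
```

Call:
drive_tool(series=[{"travel": [0.188, -0.905, 0], "twist": 0, "jaw": 1}, {"travel": [0.188, -0.905, 0], "twist": 0, "jaw": 1}, {"travel": [0.188, -0.905, 0], "twist": 0, "jaw": 1}])

```text
time: 16.65
eef_pos: [570.9, 115.5, 97.7]
tcp_rot: [-0.001, 0.001, 1.0, 0.0]
contact_force: [0.2, 0.8, 0.7]
width: 88.2
finger_force: 0.0
```

Call:
drive_tool(series=[{"travel": [0.188, -0.905, 0], "twist": 0, "jaw": 1}, {"travel": [0.188, -0.905, 0], "twist": 0, "jaw": 1}, {"travel": [0.188, -0.905, 0], "twist": 0, "jaw": 1}])

```text
time: 16.95
eef_pos: [556.2, 43.6, 97.8]
tcp_rot: [-0.0, 0.0, 1.0, 0.0]
contact_force: [0.0, 0.6, -0.4]
width: 88.0
finger_force: 0.0
```

Call:
drive_tool(series=[{"travel": [0.188, -0.905, 0], "twist": 0, "jaw": 1}, {"travel": [0.188, -0.905, 0], "twist": 0, "jaw": 1}, {"travel": [0.188, -0.905, 0], "twist": 0, "jaw": 1}])

```text
time: 17.25
eef_pos: [541.5, -28.6, 98.0]
tcp_rot: [0.0, 0.0, 1.0, 0.0]
contact_force: [-0.1, -0.0, -0.6]
width: 88.3
finger_force: 0.0
```

Call:
drive_tool(series=[{"travel": [0.188, -0.905, 0], "twist": 0.089, "jaw": 1}, {"travel": [0.188, -0.905, 0], "twist": 0.089, "jaw": 1}, {"travel": [0.188, -0.905, 0], "twist": 0.089, "jaw": 1}, {"travel": [0.188, -0.905, 0], "twist": 0.089, "jaw": 1}, {"travel": [0.188, -0.905, 0], "twist": 0.089, "jaw": 1}, {"travel": [0.188, -0.905, 0], "twist": 0.089, "jaw": 1}])

```text
time: 17.85
eef_pos: [526.2, -99.1, 98.1]
tcp_rot: [-0.0, 0.069, 0.998, 0.0]
contact_force: [-0.3, -0.9, 0.6]
width: 88.9
finger_force: 0.0
```

Call:
drive_tool(series=[{"travel": [0, 0, 0.4], "twist": 0, "jaw": 1}, {"travel": [0, 0, 0.7], "twist": 0, "jaw": 1}, {"travel": [0, 0, 0.91], "twist": 0, "jaw": 1}, {"travel": [0, 0, 0.91], "twist": 0, "jaw": 1}, {"travel": [0, 0, 0.91], "twist": 0, "jaw": 0}, {"travel": [0, 0, 0.91], "twist": 0, "jaw": 0}, {"travel": [0, 0, 0.91], "twist": 0, "jaw": 0}, {"travel": [0, 0, 0.91], "twist": 0, "jaw": 0}, {"travel": [0, 0, 0.91], "twist": 0, "jaw": 0}, {"travel": [0, 0, 0.91], "twist": 0, "jaw": 0}])

```text
time: 18.85
eef_pos: [526.3, -100.8, 26.3]
tcp_rot: [0.001, 0.07, 0.998, -0.0]
contact_force: [-0.2, 1.6, 7.5]
width: 63.9
finger_force: 25.0
```

Call:
drive_tool(series=[{"travel": [0, 0, -0.2], "twist": 0, "jaw": 0}, {"travel": [0, 0, -0.6], "twist": 0, "jaw": 0}, {"travel": [0, 0, -1], "twist": -0.089, "jaw": 0}, {"travel": [0, 0, -1], "twist": -0.089, "jaw": 0}, {"travel": [0, 0, -1], "twist": -0.089, "jaw": 0}, {"travel": [0, 0, -1], "twist": -0.089, "jaw": 0}])

```text
time: 19.45
eef_pos: [525.1, -100.4, 104.1]
tcp_rot: [-0.001, 0.001, 1.0, 0.001]
contact_force: [0.2, -0.3, -3.3]
width: 63.9
finger_force: 25.0
```

```bash
python3 m.py 616 333 48
```

```text
[ 525.06871968 -100.40742975  104.05844659]
top all [615.2 333.4] [122.1  65.1] 10.1 779 47.8
top green [617.6 335.4] [96.1 42.3] 10.6 409 48.0
side all [614.4 334.8] [120.6  67. ] 9.8 2303 48.8
side green [610. 332.] [110.4  46.1] 11.5 1286 49.1
```

Call:
drive_tool(series=[{"travel": [-0.187, 0.906, 0], "twist": 0, "jaw": 0}, {"travel": [-0.187, 0.906, 0], "twist": 0, "jaw": 0}, {"travel": [-0.187, 0.906, 0], "twist": 0, "jaw": 0}])

```text
time: 19.85
eef_pos: [540.5, -25.7, 104.4]
tcp_rot: [-0.001, -0.002, 1.0, 0.0]
contact_force: [0.1, 0.7, -3.1]
width: 63.7
finger_force: 25.0
```

Call:
drive_tool(series=[{"travel": [-0.187, 0.906, 0], "twist": 0, "jaw": 0}, {"travel": [-0.187, 0.906, 0], "twist": 0, "jaw": 0}, {"travel": [-0.187, 0.906, 0], "twist": 0, "jaw": 0}])

```text
time: 20.15
eef_pos: [555.6, 46.0, 104.6]
tcp_rot: [-0.001, -0.001, 1.0, 0.0]
contact_force: [-0.5, -0.1, -2.0]
width: 64.0
finger_force: 25.0
```

Call:
drive_tool(series=[{"travel": [-0.187, 0.906, 0], "twist": 0, "jaw": 0}, {"travel": [-0.187, 0.906, 0], "twist": 0, "jaw": 0}, {"travel": [-0.187, 0.906, 0], "twist": 0, "jaw": 0}])

```text
time: 20.45
eef_pos: [570.7, 117.8, 104.7]
tcp_rot: [-0.0, -0.001, 1.0, 0.0]
contact_force: [-0.5, -0.8, -2.6]
width: 63.6
finger_force: 25.0
```

Call:
drive_tool(series=[{"travel": [-0.187, 0.906, 0], "twist": 0, "jaw": 0}, {"travel": [-0.187, 0.906, 0], "twist": 0, "jaw": 0}, {"travel": [-0.187, 0.906, 0], "twist": 0, "jaw": 0}])

```text
time: 20.75
eef_pos: [585.7, 189.7, 104.7]
tcp_rot: [-0.0, -0.001, 1.0, -0.0]
contact_force: [0.5, -0.8, -1.6]
width: 63.6
finger_force: 25.0
```

Call:
drive_tool(series=[{"travel": [-0.187, 0.906, 0], "twist": 0, "jaw": 0}, {"travel": [-0.187, 0.906, 0], "twist": 0, "jaw": 0}, {"travel": [-0.187, 0.906, 0], "twist": 0, "jaw": 0}])

```text
time: 21.05
eef_pos: [600.7, 261.8, 104.7]
tcp_rot: [-0.0, -0.001, 1.0, -0.0]
contact_force: [-0.8, -0.2, -1.3]
width: 63.9
finger_force: 25.0
```

Call:
drive_tool(series=[{"travel": [-0.187, 0.906, 0], "twist": -0.06, "jaw": 0}, {"travel": [-0.187, 0.906, 0], "twist": -0.12, "jaw": 0}, {"travel": [-0.187, 0.906, 0], "twist": -0.12, "jaw": 0}, {"travel": [-0.187, 0.906, 0.2], "twist": -0.12, "jaw": 0}, {"travel": [-0.187, 0.906, 0.2], "twist": -0.12, "jaw": 0}, {"travel": [-0.187, 0.906, 0.2], "twist": -0.12, "jaw": 0}, {"travel": [-0.187, 0.906, 0.2], "twist": -0.12, "jaw": 0}, {"travel": [-0.187, 0.906, 0.2], "twist": -0.12, "jaw": 0}, {"travel": [-0.187, 0.906, 0.2], "twist": -0.12, "jaw": 0}])

```text
time: 21.95
eef_pos: [615.5, 334.0, 89.9]
tcp_rot: [0.0, -0.094, 0.996, 0.0]
contact_force: [-0.9, -0.9, -1.5]
width: 64.1
finger_force: 25.0
```

```bash
python3 m.py 616 333 119
```

```text
[615.51657732 333.96704124  89.87605233]
top all [619.9 309.5] [117.6  13.4] 11.7 67 117.6
top green none
side all [614.2 334.6] [119.9  65.4] 10.5 1385 119.2
side green [610.  332.7] [110.9  45.7] 10.8 734 119.4
```

Call:
drive_tool(series=[{"travel": [0, 0, 0.2], "twist": 0, "jaw": 0}, {"travel": [0, 0, 0.34], "twist": 0, "jaw": 0}, {"travel": [0, 0, 0.388], "twist": 0, "jaw": 0}, {"travel": [0, 0, 0.388], "twist": 0, "jaw": 0}, {"travel": [0, 0, 0.388], "twist": 0, "jaw": 0}, {"travel": [0, 0, 0.388], "twist": 0, "jaw": 0}, {"travel": [0, 0, 0.388], "twist": 0, "jaw": 1}, {"travel": [0, 0, 0.388], "twist": 0, "jaw": 1}, {"travel": [0, 0, 0.388], "twist": 0, "jaw": 1}, {"travel": [0, 0, 0.388], "twist": 0, "jaw": 1}])

```text
time: 23.05
eef_pos: [615.4, 334.2, 58.2]
tcp_rot: [0.0, -0.094, 0.996, 0.0]
contact_force: [-0.8, 0.4, -0.6]
width: 87.9
finger_force: 0.0
```

Call:
drive_tool(series=[{"travel": [0, 0, -0.4], "twist": 0, "jaw": 1}, {"travel": [0, 0, -1], "twist": 0.12, "jaw": 1}, {"travel": [0, 0, -1], "twist": 0.12, "jaw": 1}, {"travel": [0, 0, -1], "twist": 0.12, "jaw": 1}, {"travel": [0, 0, -1], "twist": 0.12, "jaw": 1}])

```text
time: 23.55
eef_pos: [614.9, 334.0, 137.2]
tcp_rot: [-0.001, -0.001, 1.0, -0.0]
contact_force: [0.6, 0.3, 0.0]
width: 88.2
finger_force: 0.0
```

Call:
drive_tool(series=[{"travel": [0.8, -0.6, 0], "twist": 0, "jaw": 1}, {"travel": [0.8, -0.6, 0], "twist": 0, "jaw": 1}, {"travel": [0.8, -0.6, 0], "twist": 0, "jaw": 1}])

```text
time: 23.85
eef_pos: [548.4, 284.5, 137.2]
tcp_rot: [-0.002, -0.0, 1.0, -0.001]
contact_force: [0.4, 0.5, -0.3]
width: 88.1
finger_force: 0.0
```

Call:
drive_tool(series=[{"travel": [0.9, -0.5, 0], "twist": 0, "jaw": 1}, {"travel": [0.9, -0.5, 0], "twist": 0, "jaw": 1}, {"travel": [0.9, -0.5, 0], "twist": 0, "jaw": 1}])

```text
time: 24.15
eef_pos: [476.6, 245.2, 137.7]
tcp_rot: [-0.002, -0.001, 1.0, -0.001]
contact_force: [-0.7, 0.3, -0.8]
width: 88.2
finger_force: 0.0
```

Call:
drive_tool(series=[{"travel": [0.9, -0.5, 0], "twist": 0, "jaw": 1}, {"travel": [0.9, -0.5, 0], "twist": 0, "jaw": 1}, {"travel": [0.9, -0.5, 0], "twist": 0, "jaw": 1}, {"travel": [0.9, -0.5, 0], "twist": 0, "jaw": 1}, {"travel": [0.9, -0.5, 0], "twist": 0, "jaw": 1}])

```text
time: 24.65
eef_pos: [409.1, 206.7, 138.3]
tcp_rot: [0.001, -0.0, 1.0, 0.0]
contact_force: [0.1, -0.8, -0.3]
width: 88.1
finger_force: 0.0
```

```bash
python3 m.py 616 333 88; cat > r.py <<'E'
from h import *
from scipy.optimize import least_squares
# circle fit of top faces (outer disc in an annulus of colour) 
C={"r_a":(583,-402),"r_b":(483,-433),"r_c":(429,-302),"collar":(580,-292),"spigot":(551,-2)}
for n in("top","side"):
    im,d=grab(n,n+"2.png"); W=cloud(n,d)
    for k,c in C.items():
        z=W[...,2]; near=np.hypot(W[...,0]-c[0],W[...,1]-c[1])<(38 if k!="collar" else 60)
        for lo,hi in(((54,66),(74,88)) if k[1]=="_" else ((24,36),) if k=="collar" else ((30,40),(50,62))):
            w=W[near&(z>lo)&(z<hi)]
            if len(w)<8: print(n,k,lo,"none");continue
            (x,y),r=cv2.minEnclosingCircle(w[:,:2].astype(np.float32)); print(n,k,lo,len(w),"circ",round(x,1),round(y,1),round(r,1),"mean",np.round(w.mean(0),1))
E
python3 r.py
```

```text
[409.11967832 206.65484526 138.27550586]
top all [615.5 334.3] [120.6  65. ] 10.4 849 87.7
top green [617. 336.] [96.5 43. ] 11.3 448 88.0
side all [614.1 335.1] [120.6  65.3] 10.4 2459 88.7
side green [609.1 332.8] [109.9  47.6] 9.9 1371 89.1
top r_a 54 170 circ 584.5 -403.5 28.3 mean [ 581.5 -400.4   58.7]
top r_a 74 85 circ 583.5 -403.2 15.7 mean [ 583.4 -402.5   78.8]
top r_b 54 179 circ 485.8 -435.3 27.7 mean [ 484.7 -431.5   58.5]
top r_b 74 87 circ 486.1 -434.3 15.9 mean [ 485.6 -434.3   78.9]
top r_c 54 175 circ 429.2 -302.4 28.0 mean [ 428.6 -301.3   58.8]
top r_c 74 86 circ 429.3 -303.5 15.6 mean [ 429.6 -302.8   79.3]
top collar 24 167 circ 581.2 -292.2 29.1 mean [ 580.9 -292.9   28.6]
top spigot 30 188 circ 552.0 -3.4 29.7 mean [550.3  -3.2  34.4]
top spigot 50 77 circ 551.4 -3.1 15.5 mean [552.   -2.6  54.5]
side r_a 54 135 circ 583.9 -401.5 30.0 mean [ 581.5 -392.3   60. ]
side r_a 74 67 circ 581.0 -399.5 16.1 mean [ 581.9 -397.4   80. ]
side r_b 54 130 circ 483.9 -432.3 27.9 mean [ 484.9 -423.3   60.2]
side r_b 74 67 circ 484.6 -433.8 16.4 mean [ 484.7 -429.9   79.8]
side r_c 54 65 circ 428.9 -301.6 28.5 mean [ 445.3 -296.6   60.6]
side r_c 74 72 circ 426.9 -301.1 16.5 mean [ 428.7 -298.5   80.5]
side collar 24 184 circ 581.4 -291.2 30.5 mean [ 580.  -289.2   29.5]
side spigot 30 260 circ 550.2 -1.7 30.0 mean [549.4   6.3  35.4]
side spigot 50 118 circ 551.8 -2.7 17.8 mean [550.3   1.1  55.3]
```

View pics/side2.png

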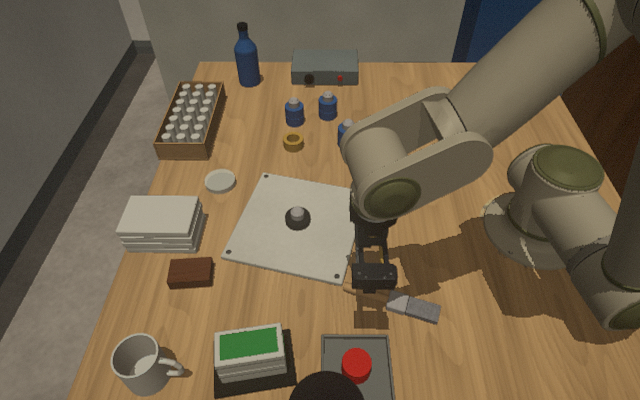

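The picture shows the two-case stack on the pad (250,352), the cap in the tray (356,365), and the bare spigot (297,214). The collar is still at (293,142). Next is the first riser.

Call:
drive_tool(series=[{"travel": [-0.039, -0.908, 0], "twist": 0, "jaw": 1}, {"travel": [-0.039, -0.908, 0], "twist": 0, "jaw": 1}, {"travel": [-0.039, -0.908, 0], "twist": 0, "jaw": 1}])

```text
time: 25.15
eef_pos: [411.1, 131.8, 138.3]
tcp_rot: [0.0, 0.001, 1.0, -0.0]
contact_force: [-0.1, -0.1, -0.1]
width: 87.9
finger_force: 0.0
```

Call:
drive_tool(series=[{"travel": [-0.039, -0.908, 0], "twist": 0, "jaw": 1}, {"travel": [-0.039, -0.908, 0], "twist": 0, "jaw": 1}, {"travel": [-0.039, -0.908, 0], "twist": 0, "jaw": 1}])

```text
time: 25.45
eef_pos: [414.4, 59.5, 138.4]
tcp_rot: [0.0, 0.001, 1.0, -0.0]
contact_force: [1.0, 0.5, 0.2]
width: 88.0
finger_force: 0.0
```

Call:
drive_tool(series=[{"travel": [-0.039, -0.908, 0], "twist": 0, "jaw": 1}, {"travel": [-0.039, -0.908, 0], "twist": 0, "jaw": 1}, {"travel": [-0.039, -0.908, 0], "twist": 0, "jaw": 1}])

```text
time: 25.75
eef_pos: [417.6, -12.7, 138.3]
tcp_rot: [0.0, 0.001, 1.0, -0.0]
contact_force: [0.5, -0.9, -0.1]
width: 88.2
finger_force: 0.0
```

Call:
drive_tool(series=[{"travel": [-0.039, -0.908, 0], "twist": 0, "jaw": 1}, {"travel": [-0.039, -0.908, 0], "twist": 0, "jaw": 1}, {"travel": [-0.039, -0.908, 0], "twist": 0, "jaw": 1}])

```text
time: 26.05
eef_pos: [420.8, -85.0, 138.3]
tcp_rot: [0.0, 0.001, 1.0, -0.0]
contact_force: [0.2, -0.5, 1.3]
width: 88.0
finger_force: 0.0
```

Call:
drive_tool(series=[{"travel": [-0.039, -0.908, 0], "twist": 0, "jaw": 1}, {"travel": [-0.039, -0.908, 0], "twist": 0, "jaw": 1}, {"travel": [-0.039, -0.908, 0], "twist": 0, "jaw": 1}])

```text
time: 26.35
eef_pos: [423.9, -157.2, 138.2]
tcp_rot: [0.0, 0.001, 1.0, 0.0]
contact_force: [0.2, 1.1, -0.3]
width: 88.3
finger_force: 0.0
```

Call:
drive_tool(series=[{"travel": [-0.039, -0.908, 0], "twist": 0, "jaw": 1}, {"travel": [-0.039, -0.908, 0], "twist": 0, "jaw": 1}, {"travel": [-0.039, -0.908, 0], "twist": 0, "jaw": 1}])

```text
time: 26.65
eef_pos: [427.1, -229.4, 138.2]
tcp_rot: [0.0, 0.0, 1.0, 0.0]
contact_force: [-0.5, 0.6, 0.4]
width: 88.4
finger_force: 0.0
```

Call:
drive_tool(series=[{"travel": [-0.039, -0.908, 0], "twist": 0, "jaw": 1}, {"travel": [-0.039, -0.908, 0], "twist": 0, "jaw": 1}, {"travel": [-0.039, -0.908, 0], "twist": 0, "jaw": 1}, {"travel": [-0.039, -0.908, 0], "twist": 0, "jaw": 1}, {"travel": [-0.039, -0.908, 0], "twist": 0, "jaw": 1}, {"travel": [-0.039, -0.908, 0], "twist": 0, "jaw": 1}, {"travel": [-0.039, -0.908, 0], "twist": 0, "jaw": 1}])

```text
time: 27.35
eef_pos: [429.7, -301.3, 138.5]
tcp_rot: [0.0, -0.001, 1.0, 0.0]
contact_force: [-0.2, -0.1, 0.2]
width: 88.1
finger_force: 0.0
```

Call:
drive_tool(series=[{"travel": [0, 0, 0.4], "twist": 0, "jaw": 1}, {"travel": [0, 0, 0.7], "twist": 0, "jaw": 1}, {"travel": [0, 0, 0.7], "twist": 0, "jaw": 1}, {"travel": [0, 0, 0.7], "twist": 0, "jaw": 1}])

```text
time: 27.75
eef_pos: [429.7, -302.3, 82.9]
tcp_rot: [-0.0, -0.0, 1.0, -0.0]
contact_force: [0.4, -0.3, 0.4]
width: 87.6
finger_force: 0.0
```

Call:
drive_tool(series=[{"travel": [0, 0, 0.3], "twist": 0, "jaw": 1}, {"travel": [0, 0, 0.6], "twist": 0, "jaw": 1}, {"travel": [0, 0, 0.694], "twist": 0, "jaw": 1}, {"travel": [0, 0, 0.694], "twist": 0, "jaw": 1}, {"travel": [0, 0, 0.694], "twist": 0, "jaw": 1}, {"travel": [0, 0, 0.694], "twist": 0, "jaw": 0}, {"travel": [0, 0, 0.694], "twist": 0, "jaw": 0}, {"travel": [0, 0, 0.694], "twist": 0, "jaw": 0}, {"travel": [0, 0, 0.694], "twist": 0, "jaw": 0}, {"travel": [0, 0, 0.694], "twist": 0, "jaw": 0}, {"travel": [0, 0, 0.694], "twist": 0, "jaw": 0}])

```text
time: 28.85
eef_pos: [429.6, -302.6, 27.1]
tcp_rot: [0.0, -0.0, 1.0, -0.0]
contact_force: [-0.5, -0.9, 2.9]
width: 55.5
finger_force: 25.0
```

Call:
drive_tool(series=[{"travel": [0, 0, -0.2], "twist": 0, "jaw": 0}, {"travel": [0, 0, -0.6], "twist": 0, "jaw": 0}, {"travel": [0, 0, -1], "twist": 0, "jaw": 0}, {"travel": [0, 0, -1], "twist": 0, "jaw": 0}, {"travel": [0, 0, -1], "twist": 0, "jaw": 0}])

```text
time: 29.35
eef_pos: [429.2, -301.9, 106.1]
tcp_rot: [-0.0, -0.0, 1.0, 0.0]
contact_force: [0.0, -0.7, -3.9]
width: 55.3
finger_force: 25.0
```

Call:
drive_tool(series=[{"travel": [-0.382, 0.937, 0], "twist": 0, "jaw": 0}, {"travel": [-0.382, 0.937, 0], "twist": 0, "jaw": 0}, {"travel": [-0.382, 0.937, 0], "twist": 0, "jaw": 0}])

```text
time: 29.65
eef_pos: [459.8, -223.6, 104.8]
tcp_rot: [-0.002, -0.002, 1.0, 0.002]
contact_force: [0.0, 0.1, -3.6]
width: 55.0
finger_force: 25.0
```

Call:
drive_tool(series=[{"travel": [-0.382, 0.937, 0], "twist": 0, "jaw": 0}, {"travel": [-0.382, 0.937, 0], "twist": 0, "jaw": 0}, {"travel": [-0.382, 0.937, 0], "twist": 0, "jaw": 0}])

```text
time: 29.95
eef_pos: [490.5, -149.5, 105.1]
tcp_rot: [-0.001, -0.002, 1.0, 0.001]
contact_force: [0.2, -1.0, -3.8]
width: 55.2
finger_force: 25.0
```

Call:
drive_tool(series=[{"travel": [-0.382, 0.937, 0], "twist": 0, "jaw": 0}, {"travel": [-0.382, 0.937, 0], "twist": 0, "jaw": 0}, {"travel": [-0.382, 0.937, 0], "twist": 0, "jaw": 0}])

```text
time: 30.25
eef_pos: [521.2, -75.2, 105.3]
tcp_rot: [-0.001, -0.002, 1.0, 0.001]
contact_force: [-0.5, 0.1, -2.8]
width: 55.4
finger_force: 25.0
```

Call:
drive_tool(series=[{"travel": [-0.382, 0.937, 0], "twist": 0, "jaw": 0}, {"travel": [-0.382, 0.937, 0], "twist": 0, "jaw": 0}, {"travel": [-0.382, 0.937, 0], "twist": 0, "jaw": 0}, {"travel": [-0.382, 0.937, 0], "twist": 0, "jaw": 0}, {"travel": [-0.382, 0.937, 0], "twist": 0, "jaw": 0}, {"travel": [-0.382, 0.937, 0], "twist": 0, "jaw": 0}, {"travel": [-0.382, 0.937, 0], "twist": 0, "jaw": 0}, {"travel": [-0.382, 0.937, 0], "twist": 0, "jaw": 0}])

```text
time: 31.05
eef_pos: [551.5, -3.0, 106.9]
tcp_rot: [0.0, 0.0, 1.0, -0.0]
contact_force: [-0.1, 0.1, -3.4]
width: 55.5
finger_force: 25.0
```

Call:
drive_tool(series=[{"travel": [0, 0, 0.2], "twist": 0, "jaw": 0}, {"travel": [0, 0, 0.25], "twist": 0, "jaw": 0}, {"travel": [0, 0, 0.3], "twist": 0, "jaw": 0}, {"travel": [0, 0, 0.34], "twist": 0, "jaw": 0}, {"travel": [0, 0, 0.38], "twist": 0, "jaw": 0}, {"travel": [0, 0, 0.42], "twist": 0, "jaw": 0}, {"travel": [0, 0, 0.42], "twist": 0, "jaw": 0}])

```text
time: 31.75
eef_pos: [551.5, -2.4, 73.0]
tcp_rot: [-0.0, -0.0, 1.0, 0.0]
contact_force: [-0.2, -0.1, -3.7]
width: 55.4
finger_force: 25.0
```

Call:
drive_tool(series=[{"travel": [0, 0, 0.05], "twist": 0, "jaw": 0}, {"travel": [0, 0, 0.1], "twist": 0, "jaw": 0}, {"travel": [0, 0, 0.142], "twist": 0, "jaw": 0}, {"travel": [0, 0, 0.142], "twist": 0, "jaw": 0}, {"travel": [0, 0, 0.142], "twist": 0, "jaw": 0}, {"travel": [0, 0, 0.142], "twist": 0, "jaw": 0}])

```text
time: 32.35
eef_pos: [551.6, -2.4, 62.1]
tcp_rot: [0.0, -0.0, 1.0, -0.0]
contact_force: [-1.2, 0.4, 2.7]
width: 55.0
finger_force: 25.0
```

Call:
drive_tool(series=[{"travel": [0, 0, 0], "twist": 0, "jaw": 1}, {"travel": [0, 0, 0], "twist": 0, "jaw": 1}, {"travel": [0, 0, 0], "twist": 0, "jaw": 1}, {"travel": [0, 0, -0.3], "twist": 0, "jaw": 1}, {"travel": [0, 0, -0.8], "twist": 0, "jaw": 1}, {"travel": [0, 0, -1], "twist": 0, "jaw": 1}, {"travel": [0, 0, -1], "twist": 0, "jaw": 1}])

```text
time: 33.05
eef_pos: [552.7, -2.7, 144.1]
tcp_rot: [0.002, -0.0, 1.0, -0.001]
contact_force: [-0.1, 0.4, -0.8]
width: 88.1
finger_force: 0.0
```

Call:
drive_tool(series=[{"travel": [0.138, -0.899, 0], "twist": 0, "jaw": 1}, {"travel": [0.138, -0.899, 0], "twist": 0, "jaw": 1}, {"travel": [0.138, -0.899, 0], "twist": 0, "jaw": 1}])

```text
time: 33.35
eef_pos: [540.0, -76.6, 140.5]
tcp_rot: [-0.001, 0.001, 1.0, 0.0]
contact_force: [0.3, 0.7, -0.1]
width: 88.1
finger_force: 0.0
```

Call:
drive_tool(series=[{"travel": [0.138, -0.899, 0], "twist": 0, "jaw": 1}, {"travel": [0.138, -0.899, 0], "twist": 0, "jaw": 1}, {"travel": [0.138, -0.899, 0], "twist": 0, "jaw": 1}])

```text
time: 33.65
eef_pos: [529.2, -147.7, 140.7]
tcp_rot: [-0.001, 0.001, 1.0, 0.0]
contact_force: [0.2, 1.0, 0.5]
width: 88.2
finger_force: 0.0
```

Call:
drive_tool(series=[{"travel": [0.138, -0.899, 0], "twist": 0, "jaw": 1}, {"travel": [0.138, -0.899, 0], "twist": 0, "jaw": 1}, {"travel": [0.138, -0.899, 0], "twist": 0, "jaw": 1}])

```text
time: 33.95
eef_pos: [518.5, -219.1, 140.9]
tcp_rot: [-0.0, 0.001, 1.0, 0.0]
contact_force: [-0.6, -0.0, 0.4]
width: 87.9
finger_force: 0.0
```

Call:
drive_tool(series=[{"travel": [0.138, -0.899, 0], "twist": 0, "jaw": 1}, {"travel": [0.138, -0.899, 0], "twist": 0, "jaw": 1}, {"travel": [0.138, -0.899, 0], "twist": 0, "jaw": 1}])

```text
time: 34.25
eef_pos: [507.7, -290.5, 141.1]
tcp_rot: [-0.0, 0.0, 1.0, 0.0]
contact_force: [-0.1, 0.1, 0.3]
width: 87.9
finger_force: 0.0
```

Call:
drive_tool(series=[{"travel": [0.138, -0.899, 0], "twist": 0, "jaw": 1}, {"travel": [0.138, -0.899, 0], "twist": 0, "jaw": 1}, {"travel": [0.138, -0.899, 0], "twist": 0, "jaw": 1}])

```text
time: 34.55
eef_pos: [496.9, -362.0, 141.1]
tcp_rot: [-0.0, 0.0, 1.0, 0.0]
contact_force: [-0.6, 0.6, 0.0]
width: 88.0
finger_force: 0.0
```

Call:
drive_tool(series=[{"travel": [0.138, -0.899, 0], "twist": 0, "jaw": 1}, {"travel": [0.138, -0.899, 0], "twist": 0, "jaw": 1}, {"travel": [0.138, -0.899, 0], "twist": 0, "jaw": 1}, {"travel": [0.138, -0.899, 0], "twist": 0, "jaw": 1}, {"travel": [0.138, -0.899, 0], "twist": 0, "jaw": 1}, {"travel": [0.138, -0.899, 0], "twist": 0, "jaw": 1}, {"travel": [0.138, -0.899, 0], "twist": 0, "jaw": 1}])

```text
time: 35.25
eef_pos: [486.0, -433.0, 142.1]
tcp_rot: [0.0, -0.001, 1.0, 0.0]
contact_force: [0.1, -0.3, 0.4]
width: 88.0
finger_force: 0.0
```

Call:
drive_tool(series=[{"travel": [0, 0, 0.4], "twist": 0, "jaw": 1}, {"travel": [0, 0, 0.7], "twist": 0, "jaw": 1}, {"travel": [0, 0, 0.7], "twist": 0, "jaw": 1}, {"travel": [0, 0, 0.7], "twist": 0, "jaw": 1}])

```text
time: 35.65
eef_pos: [485.8, -434.0, 86.5]
tcp_rot: [0.0, -0.0, 1.0, -0.0]
contact_force: [-0.1, 0.3, 0.4]
width: 88.1
finger_force: 0.0
```

Call:
drive_tool(series=[{"travel": [0, 0, 0.3], "twist": 0, "jaw": 1}, {"travel": [0, 0, 0.6], "twist": 0, "jaw": 1}, {"travel": [0, 0, 0.737], "twist": 0, "jaw": 1}, {"travel": [0, 0, 0.737], "twist": 0, "jaw": 1}, {"travel": [0, 0, 0.737], "twist": 0, "jaw": 1}, {"travel": [0, 0, 0.737], "twist": 0, "jaw": 0}, {"travel": [0, 0, 0.737], "twist": 0, "jaw": 0}, {"travel": [0, 0, 0.737], "twist": 0, "jaw": 0}, {"travel": [0, 0, 0.737], "twist": 0, "jaw": 0}, {"travel": [0, 0, 0.737], "twist": 0, "jaw": 0}, {"travel": [0, 0, 0.737], "twist": 0, "jaw": 0}])

```text
time: 36.75
eef_pos: [485.7, -434.4, 27.3]
tcp_rot: [0.0, -0.0, 1.0, -0.0]
contact_force: [-0.9, -0.7, 1.9]
width: 55.5
finger_force: 25.0
```

Call:
drive_tool(series=[{"travel": [0, 0, -0.2], "twist": 0, "jaw": 0}, {"travel": [0, 0, -0.6], "twist": 0, "jaw": 0}, {"travel": [0, 0, -1], "twist": 0, "jaw": 0}, {"travel": [0, 0, -1], "twist": 0, "jaw": 0}])

```text
time: 37.15
eef_pos: [486.6, -435.1, 110.6]
tcp_rot: [0.002, -0.0, 1.0, -0.003]
contact_force: [0.8, -0.9, -2.8]
width: 55.4
finger_force: 25.0
```

Call:
drive_tool(series=[{"travel": [0, 0, -0.4], "twist": 0, "jaw": 0}, {"travel": [0, 0, -0.7], "twist": 0, "jaw": 0}, {"travel": [0, 0, -0.7], "twist": 0, "jaw": 0}, {"travel": [0, 0, -0.7], "twist": 0, "jaw": 0}])

```text
time: 37.55
eef_pos: [485.2, -433.4, 160.7]
tcp_rot: [-0.001, -0.0, 1.0, 0.001]
contact_force: [0.2, -0.5, -3.7]
width: 55.2
finger_force: 25.0
```

Call:
drive_tool(series=[{"travel": [-0.138, 0.899, 0], "twist": 0, "jaw": 0}, {"travel": [-0.138, 0.899, 0], "twist": 0, "jaw": 0}, {"travel": [-0.138, 0.899, 0], "twist": 0, "jaw": 0}])

```text
time: 37.85
eef_pos: [496.5, -358.5, 160.5]
tcp_rot: [-0.002, -0.002, 1.0, 0.002]
contact_force: [-0.4, 0.7, -2.9]
width: 55.7
finger_force: 25.0
```

Call:
drive_tool(series=[{"travel": [-0.138, 0.899, 0], "twist": 0, "jaw": 0}, {"travel": [-0.138, 0.899, 0], "twist": 0, "jaw": 0}, {"travel": [-0.138, 0.899, 0], "twist": 0, "jaw": 0}])

```text
time: 38.15
eef_pos: [507.4, -287.6, 161.2]
tcp_rot: [-0.001, -0.002, 1.0, 0.001]
contact_force: [0.4, -0.5, -3.1]
width: 55.5
finger_force: 25.0
```

Call:
drive_tool(series=[{"travel": [-0.138, 0.899, 0], "twist": 0, "jaw": 0}, {"travel": [-0.138, 0.899, 0], "twist": 0, "jaw": 0}, {"travel": [-0.138, 0.899, 0], "twist": 0, "jaw": 0}])

```text
time: 38.45
eef_pos: [518.5, -216.6, 161.6]
tcp_rot: [-0.001, -0.001, 1.0, 0.001]
contact_force: [0.5, -0.5, -3.4]
width: 55.1
finger_force: 25.0
```

Call:
drive_tool(series=[{"travel": [-0.138, 0.899, 0], "twist": 0, "jaw": 0}, {"travel": [-0.138, 0.899, 0], "twist": 0, "jaw": 0}, {"travel": [-0.138, 0.899, 0], "twist": 0, "jaw": 0}])

```text
time: 38.75
eef_pos: [529.7, -145.3, 161.9]
tcp_rot: [-0.001, -0.001, 1.0, 0.0]
contact_force: [-0.1, -0.7, -2.1]
width: 55.3
finger_force: 25.0
```

Call:
drive_tool(series=[{"travel": [-0.138, 0.899, 0], "twist": 0, "jaw": 0}, {"travel": [-0.138, 0.899, 0], "twist": 0, "jaw": 0}, {"travel": [-0.138, 0.899, 0], "twist": 0, "jaw": 0}])

```text
time: 39.05
eef_pos: [540.9, -73.8, 162.1]
tcp_rot: [-0.0, -0.001, 1.0, 0.0]
contact_force: [-0.1, -1.1, -3.4]
width: 55.5
finger_force: 25.0
```

```bash
cat > t.py <<'E'
from h import *
import sys
lo,hi=float(sys.argv[1]),float(sys.argv[2]); c=(551,-2)
for n in("top","side"):
    im,d=grab(n,sys.argv[3]+n+".png"); W=cloud(n,d)
    w=W[(np.hypot(W[...,0]-c[0],W[...,1]-c[1])<45)&(W[...,2]>lo)&(W[...,2]<hi)]
    if len(w)<8: print(n,"none");continue
    (x,y),r=cv2.minEnclosingCircle(w[:,:2].astype(np.float32)); print(n,len(w),round(x,1),round(y,1),round(r,1),"z",np.round(np.percentile(w[:,2],[5,50,95]),1))
E
python3 t.py 85 103 a; python3 t.py 110 122 a
```

```text
top none
side 281 549.9 -0.5 28.3 z [87.4 95.2 99.6]
top none
side 121 549.1 -1.3 16.8 z [111.2 115.8 119.2]
```

Call:
drive_tool(series=[{"travel": [-0.136, 0.901, 0], "twist": 0, "jaw": 0}, {"travel": [-0.136, 0.901, 0], "twist": 0, "jaw": 0}, {"travel": [-0.136, 0.901, 0], "twist": 0, "jaw": 0}, {"travel": [-0.136, 0.901, 0], "twist": 0, "jaw": 0}, {"travel": [-0.136, 0.901, 0], "twist": 0, "jaw": 0}, {"travel": [-0.136, 0.901, 0], "twist": 0, "jaw": 0}, {"travel": [-0.136, 0.901, 0], "twist": 0, "jaw": 0}, {"travel": [-0.136, 0.901, 0], "twist": 0, "jaw": 0}])

```text
time: 40.05
eef_pos: [551.4, -2.8, 162.9]
tcp_rot: [0.0, 0.0, 1.0, -0.0]
contact_force: [-0.3, -0.2, -2.4]
width: 55.5
finger_force: 25.0
```

Call:
drive_tool(series=[{"travel": [0, 0, 0.18], "twist": 0, "jaw": 0}, {"travel": [0, 0, 0.22], "twist": 0, "jaw": 0}, {"travel": [0, 0, 0.26], "twist": 0, "jaw": 0}, {"travel": [0, 0, 0.3], "twist": 0, "jaw": 0}, {"travel": [0, 0, 0.34], "twist": 0, "jaw": 0}, {"travel": [0, 0, 0.38], "twist": 0, "jaw": 0}, {"travel": [0, 0, 0.38], "twist": 0, "jaw": 0}])

```text
time: 40.75
eef_pos: [551.3, -2.3, 132.2]
tcp_rot: [-0.0, -0.0, 1.0, 0.0]
contact_force: [0.2, -0.3, -2.2]
width: 55.4
finger_force: 25.0
```

Call:
drive_tool(series=[{"travel": [0, 0, 0.05], "twist": 0, "jaw": 0}, {"travel": [0, 0, 0.1], "twist": 0, "jaw": 0}, {"travel": [0, 0, 0.134], "twist": 0, "jaw": 0}, {"travel": [0, 0, 0.134], "twist": 0, "jaw": 0}, {"travel": [0, 0, 0.134], "twist": 0, "jaw": 0}, {"travel": [0, 0, 0.134], "twist": 0, "jaw": 0}])

```text
time: 41.35
eef_pos: [551.8, -2.3, 122.2]
tcp_rot: [0.001, -0.0, 1.0, -0.0]
contact_force: [0.0, 0.6, 3.0]
width: 55.2
finger_force: 25.0
```

Call:
drive_tool(series=[{"travel": [0, 0, 0], "twist": 0, "jaw": 1}, {"travel": [0, 0, 0], "twist": 0, "jaw": 1}, {"travel": [0, 0, 0], "twist": 0, "jaw": 1}, {"travel": [0, 0, -0.3], "twist": 0, "jaw": 1}, {"travel": [0, 0, -0.8], "twist": 0, "jaw": 1}, {"travel": [0, 0, -0.9], "twist": 0, "jaw": 1}, {"travel": [0, 0, -0.9], "twist": 0, "jaw": 1}])

```text
time: 42.05
eef_pos: [551.8, -2.4, 194.8]
tcp_rot: [0.001, -0.0, 1.0, -0.0]
contact_force: [-0.3, -0.3, -0.3]
width: 88.2
finger_force: 0.0
```

Call:
drive_tool(series=[{"travel": [-0.081, -0.998, 0], "twist": 0, "jaw": 1}, {"travel": [-0.081, -0.998, 0], "twist": 0, "jaw": 1}, {"travel": [-0.081, -0.998, 0], "twist": 0, "jaw": 1}])

```text
time: 42.35
eef_pos: [557.7, -85.1, 191.8]
tcp_rot: [-0.001, 0.002, 1.0, 0.0]
contact_force: [-0.3, 1.0, -0.2]
width: 88.1
finger_force: 0.0
```

Call:
drive_tool(series=[{"travel": [-0.081, -0.998, 0.25], "twist": 0, "jaw": 1}, {"travel": [-0.081, -0.998, 0.25], "twist": 0, "jaw": 1}, {"travel": [-0.081, -0.998, 0.25], "twist": 0, "jaw": 1}])

```text
time: 42.65
eef_pos: [563.8, -164.2, 171.0]
tcp_rot: [-0.002, 0.001, 1.0, 0.001]
contact_force: [-0.4, 0.4, 0.1]
width: 88.1
finger_force: 0.0
```

Call:
drive_tool(series=[{"travel": [-0.081, -0.998, 0.25], "twist": 0, "jaw": 1}, {"travel": [-0.081, -0.998, 0.25], "twist": 0, "jaw": 1}, {"travel": [-0.081, -0.998, 0.25], "twist": 0, "jaw": 1}])

```text
time: 42.95
eef_pos: [570.5, -243.4, 151.4]
tcp_rot: [-0.001, 0.001, 1.0, 0.001]
contact_force: [-0.2, 0.3, -0.0]
width: 88.3
finger_force: 0.0
```

Call:
drive_tool(series=[{"travel": [-0.081, -0.998, 0.25], "twist": 0, "jaw": 1}, {"travel": [-0.081, -0.998, 0.25], "twist": 0, "jaw": 1}, {"travel": [-0.081, -0.998, 0.25], "twist": 0, "jaw": 1}])

```text
time: 43.25
eef_pos: [577.1, -322.6, 131.7]
tcp_rot: [-0.001, 0.001, 1.0, 0.001]
contact_force: [-0.6, 0.7, -0.6]
width: 88.1
finger_force: 0.0
```

Call:
drive_tool(series=[{"travel": [-0.081, -0.998, 0.25], "twist": 0, "jaw": 1}, {"travel": [-0.081, -0.998, 0.25], "twist": 0, "jaw": 1}, {"travel": [-0.081, -0.998, 0.25], "twist": 0, "jaw": 1}, {"travel": [-0.081, -0.998, 0.25], "twist": 0, "jaw": 1}, {"travel": [-0.081, -0.998, 0.25], "twist": 0, "jaw": 1}, {"travel": [-0.081, -0.998, 0.25], "twist": 0, "jaw": 1}, {"travel": [-0.081, -0.998, 0.25], "twist": 0, "jaw": 1}])

```text
time: 43.95
eef_pos: [584.4, -400.3, 114.4]
tcp_rot: [0.0, -0.001, 1.0, -0.0]
contact_force: [-0.1, 0.4, 0.5]
width: 87.8
finger_force: 0.0
```

Call:
drive_tool(series=[{"travel": [0, 0, 0.3], "twist": 0, "jaw": 1}, {"travel": [0, 0, 0.5], "twist": 0, "jaw": 1}, {"travel": [0, 0, 0.5], "twist": 0, "jaw": 1}, {"travel": [0, 0, 0.5], "twist": 0, "jaw": 1}])

```text
time: 44.35
eef_pos: [584.3, -401.3, 74.5]
tcp_rot: [0.0, -0.0, 1.0, -0.0]
contact_force: [-0.6, -1.0, 0.3]
width: 88.2
finger_force: 0.0
```

Call:
drive_tool(series=[{"travel": [0, 0, 0.3], "twist": 0, "jaw": 1}, {"travel": [0, 0, 0.586], "twist": 0, "jaw": 1}, {"travel": [0, 0, 0.586], "twist": 0, "jaw": 1}, {"travel": [0, 0, 0.586], "twist": 0, "jaw": 1}, {"travel": [0, 0, 0.586], "twist": 0, "jaw": 0}, {"travel": [0, 0, 0.586], "twist": 0, "jaw": 0}, {"travel": [0, 0, 0.586], "twist": 0, "jaw": 0}, {"travel": [0, 0, 0.586], "twist": 0, "jaw": 0}, {"travel": [0, 0, 0.586], "twist": 0, "jaw": 0}, {"travel": [0, 0, 0.586], "twist": 0, "jaw": 0}])

```text
time: 45.35
eef_pos: [584.2, -402.0, 27.6]
tcp_rot: [0.0, -0.0, 1.0, -0.001]
contact_force: [-0.1, -2.0, 3.9]
width: 55.3
finger_force: 25.0
```

Call:
drive_tool(series=[{"travel": [0, 0, -0.2], "twist": 0, "jaw": 0}, {"travel": [0, 0, -0.6], "twist": 0, "jaw": 0}, {"travel": [0, 0, -1], "twist": 0, "jaw": 0}, {"travel": [0, 0, -1], "twist": 0, "jaw": 0}])

```text
time: 45.75
eef_pos: [585.2, -402.3, 111.0]
tcp_rot: [0.003, -0.0, 1.0, -0.002]
contact_force: [0.9, -1.3, -2.5]
width: 55.3
finger_force: 25.0
```

Call:
drive_tool(series=[{"travel": [0.081, 0.998, -0.75], "twist": 0, "jaw": 0}, {"travel": [0.081, 0.998, -0.75], "twist": 0, "jaw": 0}, {"travel": [0.081, 0.998, -0.75], "twist": 0, "jaw": 0}, {"travel": [0.081, 0.998, -0.75], "twist": 0, "jaw": 0}])

```text
time: 46.15
eef_pos: [577.3, -320.7, 165.8]
tcp_rot: [-0.001, -0.001, 1.0, 0.0]
contact_force: [1.4, 0.3, -4.1]
width: 55.4
finger_force: 25.0
```

Call:
drive_tool(series=[{"travel": [0.081, 0.998, -0.75], "twist": 0, "jaw": 0}, {"travel": [0.081, 0.998, -0.75], "twist": 0, "jaw": 0}, {"travel": [0.081, 0.998, -0.75], "twist": 0, "jaw": 0}, {"travel": [0.081, 0.998, -0.75], "twist": 0, "jaw": 0}])

```text
time: 46.55
eef_pos: [570.8, -242.1, 225.3]
tcp_rot: [-0.001, -0.0, 1.0, 0.0]
contact_force: [-0.0, -0.0, -3.6]
width: 55.4
finger_force: 25.0
```

Call:
drive_tool(series=[{"travel": [0.081, 0.998, 0], "twist": 0, "jaw": 0}, {"travel": [0.081, 0.998, 0], "twist": 0, "jaw": 0}, {"travel": [0.081, 0.998, 0], "twist": 0, "jaw": 0}, {"travel": [0.081, 0.998, 0], "twist": 0, "jaw": 0}])

```text
time: 46.95
eef_pos: [564.3, -163.1, 225.0]
tcp_rot: [-0.001, 0.0, 1.0, 0.0]
contact_force: [0.7, 0.7, -3.6]
width: 55.7
finger_force: 25.0
```

```bash
python3 t.py 145 163 b; python3 t.py 170 182 b
```

```text
top 211 552.3 -2.1 27.7 z [150.3 153.8 157.6]
side 308 550.7 -1.1 29.1 z [146.9 155.4 160. ]
top 93 551.6 -2.2 15.5 z [170.5 174.7 179.4]
side 129 551.0 -0.2 16.2 z [171.  175.8 179.2]
```

View pics/bside.png

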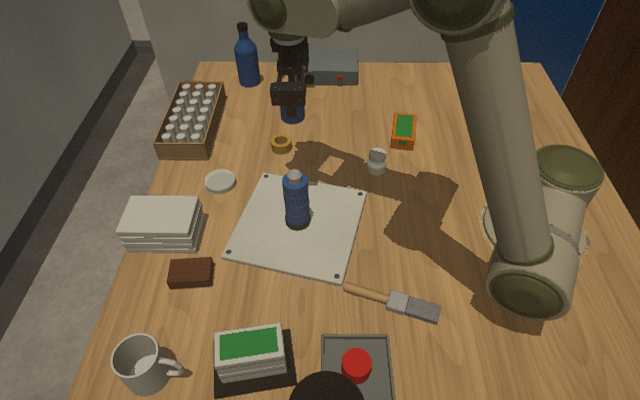

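The tower of two is home (body top about 155 mm). The collar has been knocked, from px (293,142) to (281,144), so I'll re-measure it later. Placing the third riser now.

Call:
drive_tool(series=[{"travel": [0.08, 1.0, 0], "twist": 0, "jaw": 0}, {"travel": [0.08, 1.0, 0], "twist": 0, "jaw": 0}, {"travel": [0.08, 1.0, 0], "twist": 0, "jaw": 0}])

```text
time: 47.45
eef_pos: [557.7, -79.7, 226.9]
tcp_rot: [-0.0, -0.001, 1.0, 0.0]
contact_force: [-0.6, -0.8, -3.3]
width: 55.2
finger_force: 25.0
```

Call:
drive_tool(series=[{"travel": [0.08, 1.0, 0], "twist": 0, "jaw": 0}, {"travel": [0.08, 1.0, 0], "twist": 0, "jaw": 0}, {"travel": [0.08, 1.0, 0], "twist": 0, "jaw": 0}, {"travel": [0.08, 1.0, 0], "twist": 0, "jaw": 0}, {"travel": [0.08, 1.0, 0], "twist": 0, "jaw": 0}, {"travel": [0.08, 1.0, 0], "twist": 0, "jaw": 0}, {"travel": [0.08, 1.0, 0], "twist": 0, "jaw": 0}, {"travel": [0.08, 1.0, 0], "twist": 0, "jaw": 0}, {"travel": [0.08, 1.0, 0], "twist": 0, "jaw": 0}])

```text
time: 48.35
eef_pos: [551.6, -2.3, 226.9]
tcp_rot: [-0.0, -0.0, 1.0, -0.0]
contact_force: [0.3, 0.6, -3.1]
width: 55.4
finger_force: 25.0
```

Call:
drive_tool(series=[{"travel": [0, 0, 0.2], "twist": 0, "jaw": 0}, {"travel": [0, 0, 0.26], "twist": 0, "jaw": 0}, {"travel": [0, 0, 0.3], "twist": 0, "jaw": 0}, {"travel": [0, 0, 0.34], "twist": 0, "jaw": 0}, {"travel": [0, 0, 0.38], "twist": 0, "jaw": 0}, {"travel": [0, 0, 0.42], "twist": 0, "jaw": 0}, {"travel": [0, 0, 0.42], "twist": 0, "jaw": 0}])

```text
time: 49.05
eef_pos: [551.5, -1.9, 193.0]
tcp_rot: [-0.0, -0.0, 1.0, 0.0]
contact_force: [0.5, 0.0, -2.9]
width: 55.2
finger_force: 25.0
```

Call:
drive_tool(series=[{"travel": [0, 0, 0.05], "twist": 0, "jaw": 0}, {"travel": [0, 0, 0.1], "twist": 0, "jaw": 0}, {"travel": [0, 0, 0.145], "twist": 0, "jaw": 0}, {"travel": [0, 0, 0.145], "twist": 0, "jaw": 0}, {"travel": [0, 0, 0.145], "twist": 0, "jaw": 0}, {"travel": [0, 0, 0.145], "twist": 0, "jaw": 0}])

```text
time: 49.65
eef_pos: [551.9, -2.0, 182.5]
tcp_rot: [0.001, -0.0, 1.0, -0.0]
contact_force: [-1.5, 0.4, 5.6]
width: 55.3
finger_force: 25.0
```

Call:
drive_tool(series=[{"travel": [0, 0, 0], "twist": 0, "jaw": 1}, {"travel": [0, 0, 0], "twist": 0, "jaw": 1}, {"travel": [0, 0, 0], "twist": 0, "jaw": 1}, {"travel": [0, 0, -0.3], "twist": 0, "jaw": 1}, {"travel": [0, 0, -0.8], "twist": 0, "jaw": 1}, {"travel": [0, 0, -0.9], "twist": 0, "jaw": 1}, {"travel": [0, 0, -0.9], "twist": 0, "jaw": 1}])

```text
time: 50.35
eef_pos: [552.0, -2.0, 254.7]
tcp_rot: [0.001, -0.0, 1.0, -0.0]
contact_force: [-0.4, 0.3, -1.1]
width: 88.4
finger_force: 0.0
```

Call:
drive_tool(series=[{"travel": [0, -1, 0], "twist": 0, "jaw": 1}, {"travel": [0, -1, 0], "twist": 0, "jaw": 1}, {"travel": [0, -1, 0], "twist": 0, "jaw": 1}, {"travel": [0, -1, 0], "twist": 0, "jaw": 1}])

```text
time: 50.75
eef_pos: [551.2, -82.0, 252.2]
tcp_rot: [-0.001, 0.0, 1.0, 0.001]
contact_force: [0.5, 0.5, 0.6]
width: 88.0
finger_force: 0.0
```

Call:
drive_tool(series=[{"travel": [0.8, -0.5, 0], "twist": 0, "jaw": 1}, {"travel": [0.8, -0.5, 0], "twist": 0, "jaw": 1}, {"travel": [0.8, -0.5, 0], "twist": 0, "jaw": 1}, {"travel": [0.8, -0.5, 0], "twist": 0, "jaw": 1}, {"travel": [0.8, -0.5, 0], "twist": 0, "jaw": 1}])

```text
time: 51.25
eef_pos: [488.3, -121.1, 253.5]
tcp_rot: [-0.0, -0.001, 1.0, 0.0]
contact_force: [0.1, 0.4, -1.0]
width: 88.2
finger_force: 0.0
```

```bash
python3 t.py 205 222 c; python3 t.py 230 242 c; cat > col.py <<'E'
from h import *
for n in("top","side"):
    im,d=grab(n); W=cloud(n,d)
    for m in spotter.masks_of("collar",n)[:2]:
        w=W[m["pixels"]]; w=w[(w[:,2]>24)&(w[:,2]<36)]
        if len(w)<8: continue
        (x,y),r=cv2.minEnclosingCircle(w[:,:2].astype(np.float32)); print(n,round(m["confidence"],2),np.round(m["location"]),len(w),round(x,1),round(y,1),round(r,1),np.round(w.mean(0),1))
E
python3 col.py
```

```text
top 234 551.3 -1.8 27.7 z [210.2 214.4 217.2]
side 325 549.4 -0.1 28.8 z [206.7 215.2 218.9]
top 105 551.3 -2.2 15.4 z [230.9 235.  238.7]
side 142 549.4 0.9 16.2 z [230.8 236.  239. ]
top 0.61 [405. 167.] 158 614.4 -283.3 28.7 [ 614.5 -283.4   28.1]
side 0.87 [278. 143.] 179 611.6 -283.1 30.8 [ 612.8 -279.3   29.8]
```

View pics/cside.png

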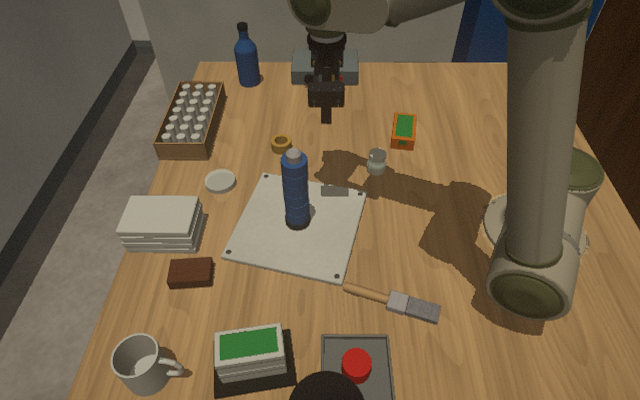

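The picture shows three risers stacked (294,190), with the body top at 215 mm as it should be. The collar is now at px (279,143), about (613,-283). Fetching it.

Call:
drive_tool(series=[{"travel": [-0.525, -0.67, 0.75], "twist": 0, "jaw": 1}, {"travel": [-0.525, -0.67, 0.75], "twist": 0, "jaw": 1}, {"travel": [-0.525, -0.67, 0.75], "twist": 0, "jaw": 1}, {"travel": [-0.525, -0.67, 0.75], "twist": 0, "jaw": 1}])

```text
time: 52.05
eef_pos: [529.6, -175.6, 193.3]
tcp_rot: [-0.001, 0.0, 1.0, 0.0]
contact_force: [0.3, -0.2, 0.6]
width: 87.9
finger_force: 0.0
```

Call:
drive_tool(series=[{"travel": [-0.525, -0.67, 0.75], "twist": 0, "jaw": 1}, {"travel": [-0.525, -0.67, 0.75], "twist": 0, "jaw": 1}, {"travel": [-0.525, -0.67, 0.75], "twist": 0, "jaw": 1}, {"travel": [-0.525, -0.67, 0.75], "twist": 0, "jaw": 1}])

```text
time: 52.45
eef_pos: [571.6, -228.6, 134.7]
tcp_rot: [0.0, -0.0, 1.0, -0.0]
contact_force: [-0.3, -0.8, 0.3]
width: 88.0
finger_force: 0.0
```

Call:
drive_tool(series=[{"travel": [-0.525, -0.67, 0.75], "twist": 0, "jaw": 1}, {"travel": [-0.525, -0.67, 0.75], "twist": 0, "jaw": 1}, {"travel": [-0.525, -0.67, 0.75], "twist": 0, "jaw": 1}, {"travel": [-0.525, -0.67, 0.75], "twist": 0, "jaw": 1}, {"travel": [-0.525, -0.67, 0.75], "twist": 0, "jaw": 1}, {"travel": [-0.525, -0.67, 0.75], "twist": 0, "jaw": 1}, {"travel": [-0.525, -0.67, 0.75], "twist": 0, "jaw": 1}])

```text
time: 53.15
eef_pos: [613.8, -282.2, 75.3]
tcp_rot: [0.001, -0.001, 1.0, -0.001]
contact_force: [-0.8, -0.3, 0.7]
width: 88.6
finger_force: 0.0
```

```bash
python3 col.py
```

```text
side 0.56 [280. 145.] 147 612.4 -282.1 30.7 [ 610.  -275.3   29.3]
```

Still where measured. Now the grasp, then lift and carry.

Call:
drive_tool(series=[{"travel": [0, 0, 0.3], "twist": 0, "jaw": 1}, {"travel": [0, 0, 0.6], "twist": 0, "jaw": 1}, {"travel": [0, 0, 0.8], "twist": 0, "jaw": 1}, {"travel": [0, 0, 0.868], "twist": 0, "jaw": 1}, {"travel": [0, 0, 0.868], "twist": 0, "jaw": 1}, {"travel": [0, 0, 0.868], "twist": 0, "jaw": 0}, {"travel": [0, 0, 0.868], "twist": 0, "jaw": 0}, {"travel": [0, 0, 0.868], "twist": 0, "jaw": 0}, {"travel": [0, 0, 0.868], "twist": 0, "jaw": 0}, {"travel": [0, 0, 0.868], "twist": 0, "jaw": 0}, {"travel": [0, 0, 0.868], "twist": 0, "jaw": 0}], squeeze=20)

```text
time: 54.45
eef_pos: [613.9, -282.9, 4.8]
tcp_rot: [0.0, -0.0, 1.0, -0.0]
contact_force: [-1.3, 1.1, 4.8]
width: 58.7
finger_force: 20.0
```

Call:
drive_tool(series=[{"travel": [0, 0, -0.2], "twist": 0, "jaw": 0}, {"travel": [0, 0, -0.6], "twist": 0, "jaw": 0}, {"travel": [0, 0, -1], "twist": 0, "jaw": 0}, {"travel": [0, 0, -1], "twist": 0, "jaw": 0}])

```text
time: 54.85
eef_pos: [615.3, -283.7, 88.6]
tcp_rot: [0.003, -0.0, 1.0, -0.002]
contact_force: [0.9, -0.2, -1.1]
width: 58.3
finger_force: 20.0
```

Call:
drive_tool(series=[{"travel": [0.194, 0.878, -0.9], "twist": 0, "jaw": 0}, {"travel": [0.194, 0.878, -0.9], "twist": 0, "jaw": 0}, {"travel": [0.194, 0.878, -0.9], "twist": 0, "jaw": 0}, {"travel": [0.194, 0.878, -0.9], "twist": 0, "jaw": 0}])

```text
time: 55.25
eef_pos: [598.1, -212.0, 155.9]
tcp_rot: [-0.0, -0.001, 1.0, -0.0]
contact_force: [0.2, -0.6, -1.5]
width: 58.2
finger_force: 20.0
```

Call:
drive_tool(series=[{"travel": [0.194, 0.878, -0.9], "twist": 0, "jaw": 0}, {"travel": [0.194, 0.878, -0.9], "twist": 0, "jaw": 0}, {"travel": [0.194, 0.878, -0.9], "twist": 0, "jaw": 0}, {"travel": [0.194, 0.878, -0.9], "twist": 0, "jaw": 0}])

```text
time: 55.65
eef_pos: [582.6, -142.8, 226.9]
tcp_rot: [-0.001, -0.0, 1.0, 0.0]
contact_force: [-0.6, 0.4, -2.0]
width: 58.2
finger_force: 20.0
```

Call:
drive_tool(series=[{"travel": [0.1, 0.5, -0.4], "twist": 0, "jaw": 0}, {"travel": [0.194, 0.878, -0.4], "twist": 0, "jaw": 0}, {"travel": [0.194, 0.878, -0.4], "twist": 0, "jaw": 0}, {"travel": [0.194, 0.878, -0.4], "twist": 0, "jaw": 0}])

```text
time: 56.05
eef_pos: [567.1, -73.1, 258.0]
tcp_rot: [-0.002, -0.0, 1.0, 0.0]
contact_force: [0.4, -0.6, -1.1]
width: 58.3
finger_force: 20.0
```

Call:
drive_tool(series=[{"travel": [0.194, 0.878, 0], "twist": 0, "jaw": 0}, {"travel": [0.194, 0.878, 0], "twist": 0, "jaw": 0}, {"travel": [0.194, 0.878, 0], "twist": 0, "jaw": 0}, {"travel": [0.194, 0.878, 0], "twist": 0, "jaw": 0}, {"travel": [0.194, 0.878, 0], "twist": 0, "jaw": 0}, {"travel": [0.194, 0.878, 0], "twist": 0, "jaw": 0}, {"travel": [0.194, 0.878, 0], "twist": 0, "jaw": 0}, {"travel": [0.194, 0.878, 0], "twist": 0, "jaw": 0}])

```text
time: 56.85
eef_pos: [551.6, -2.3, 260.2]
tcp_rot: [-0.0, 0.0, 1.0, -0.0]
contact_force: [-0.6, 0.8, -1.6]
width: 58.3
finger_force: 20.0
```

Call:
drive_tool(series=[{"travel": [0, 0, 0.15], "twist": 0, "jaw": 0}, {"travel": [0, 0, 0.22], "twist": 0, "jaw": 0}, {"travel": [0, 0, 0.26], "twist": 0, "jaw": 0}, {"travel": [0, 0, 0.3], "twist": 0, "jaw": 0}, {"travel": [0, 0, 0.34], "twist": 0, "jaw": 0}, {"travel": [0, 0, 0.38], "twist": 0, "jaw": 0}, {"travel": [0, 0, 0.38], "twist": 0, "jaw": 0}])

```text
time: 57.55
eef_pos: [551.4, -1.8, 229.5]
tcp_rot: [-0.0, -0.0, 1.0, 0.0]
contact_force: [-0.2, -0.2, -2.0]
width: 58.2
finger_force: 20.0
```

Call:
drive_tool(series=[{"travel": [0, 0, 0.05], "twist": 0, "jaw": 0}, {"travel": [0, 0, 0.1], "twist": 0, "jaw": 0}, {"travel": [0, 0, 0.132], "twist": 0, "jaw": 0}, {"travel": [0, 0, 0.132], "twist": 0, "jaw": 0}, {"travel": [0, 0, 0.132], "twist": 0, "jaw": 0}, {"travel": [0, 0, 0.132], "twist": 0, "jaw": 0}])

```text
time: 58.15
eef_pos: [551.8, -1.9, 219.8]
tcp_rot: [0.001, -0.0, 1.0, -0.0]
contact_force: [-1.2, 0.6, 5.2]
width: 58.6
finger_force: 20.0
```

Call:
drive_tool(series=[{"travel": [0, 0, 0], "twist": 0, "jaw": 1}, {"travel": [0, 0, 0], "twist": 0, "jaw": 1}, {"travel": [0, 0, 0], "twist": 0, "jaw": 1}, {"travel": [0, 0, -0.3], "twist": 0, "jaw": 1}, {"travel": [0, 0, -0.8], "twist": 0, "jaw": 1}, {"travel": [0, 0, -0.9], "twist": 0, "jaw": 1}, {"travel": [0, 0, -0.9], "twist": 0, "jaw": 1}])

```text
time: 58.85
eef_pos: [551.8, -1.8, 292.2]
tcp_rot: [0.001, -0.0, 1.0, -0.0]
contact_force: [-0.7, -0.1, 0.0]
width: 88.0
finger_force: 0.0
```

Call:
drive_tool(series=[{"travel": [0.3, -1, 0], "twist": 0, "jaw": 1}, {"travel": [0.3, -1, 0], "twist": 0, "jaw": 1}, {"travel": [0.3, -1, 0], "twist": 0, "jaw": 1}, {"travel": [0.3, -1, 0], "twist": 0, "jaw": 1}])

```text
time: 59.25
eef_pos: [527.2, -82.0, 289.9]
tcp_rot: [-0.001, 0.0, 1.0, 0.001]
contact_force: [1.2, 0.4, -0.4]
width: 88.1
finger_force: 0.0
```

Call:
drive_tool(series=[{"travel": [0.9, -0.5, 0], "twist": 0, "jaw": 1}, {"travel": [0.9, -0.5, 0], "twist": 0, "jaw": 1}, {"travel": [0.9, -0.5, 0], "twist": 0, "jaw": 1}, {"travel": [0.9, -0.5, 0], "twist": 0, "jaw": 1}, {"travel": [0.9, -0.5, 0], "twist": 0, "jaw": 1}])

```text
time: 59.75
eef_pos: [456.3, -121.1, 290.9]
tcp_rot: [-0.0, -0.001, 1.0, 0.0]
contact_force: [0.6, 0.1, -0.2]
width: 88.1
finger_force: 0.0
```

```bash
python3 t.py 240 250 d; python3 t.py 225 250 e; python3 m.py 616 333 88; python3 -c "
import cv2
b=cv2.imread('pics/dside.png')
cv2.imwrite('pics/dsidec.png',cv2.resize(b[90:400,120:460],(658,600),interpolation=cv2.INTER_CUBIC))"
```

```text
top 243 552.2 -2.0 29.0 z [241.  244.  247.5]
side 351 552.3 -1.4 30.3 z [240.7 245.1 247.1]
top 393 552.1 -1.5 28.9 z [229.8 242.4 246.6]
side 632 549.8 -1.1 30.7 z [228.2 241.5 246.8]
[ 456.08737981 -121.41756364  291.04385747]
top all [614.7 334.1] [120.8  65.4] 10.8 842 87.7
top green [617.4 335.7] [96.3 43.1] 11.5 443 88.0
side all [614.1 335.8] [120.9  65.7] 11.2 2456 88.8
side green [609.3 331.6] [110.1  47.8] 10.9 1377 89.0
```

View pics/dsidec.png

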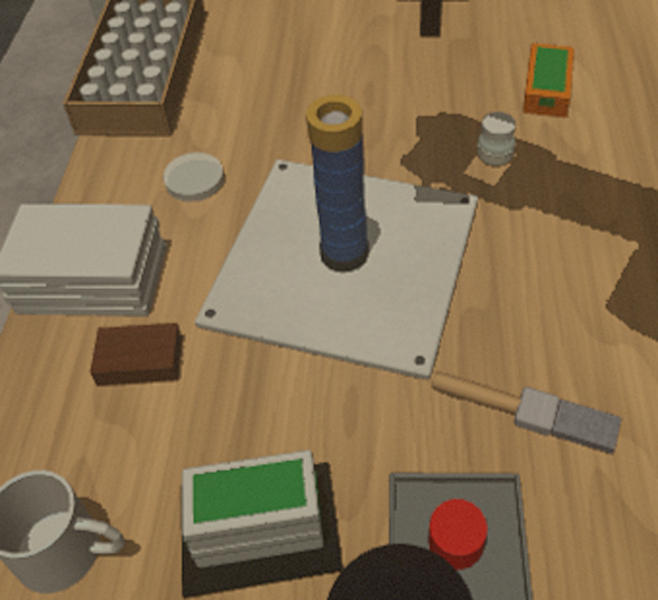

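The picture shows the tower with the collar on top (crop 335,120; collar top at 245 mm, so it is home). The cases are stacked on the pad, the cap is in the tray, and the bystander things are where they were.

```bash
python3 -c "
from rig import job_done
print(job_done())"
```

```text
the job is handed in; nothing more can be done
None
```

I've handed the job in at about 60 s: the cap is in the tray, both white cases are stacked on the pad, and the three risers and the collar are home on the spigot, with the other things left where they were.

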